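# Empty the pot capper's catch tray

### The arm

A 6-joint arm with a two-finger parallel gripper is mounted at the origin on the work surface. World frame = base frame: x ahead of the robot, y to its left, z up, the work surface at z = 0. Lengths are in mm, angles in rad, forces in N, time in s.
With the tool pointing down it reaches from about 350 to 775 mm from the base axis. Payload 7.3 kg.
Tool frame: the origin (TCP) lies at the centre of the arm's flange, where the gripper is bolted on; the fingertips stand 178 mm ahead of it and the grasp point (between the pads) lies 159 mm ahead of it; z points along the fingers, y is the line along which they close (so a half turn about z gives the same grasp; the last joint's range is limited). The gripper opens to 92 mm and grips with 3 to 60 N. Pads are 19 mm wide; open, the fingers measure 130 mm over their backs; the gripper's body (75 mm by 190 mm) begins 47 mm behind the grasp point.
Start: joints at [1.085, 0.342, 1.524, -0, 1.275, -0.146], TCP at [174.96, 494.992, 404.741] pointing down, gripper open.
Joint ranges: [-2.53, 2.53], [-0.77, 2.02], [0.04, 2.7], [-1, 4.14], [0.28, 2.66], [-3.11, 3.11]. Speed limits (rad/s): [2.57, 2.57, 3.14, 3.14, 3.14, 3.14].

### API

Orientations are given as [roll, pitch, yaw] about the fixed x, y, z axes, in that order (R = Rz(yaw) Ry(pitch) Rx(roll)).
In Python, from plant import * gives the robot as it stands. The module is installed in compiled form; this text tells all that it offers.
- The arm moves only by the shell command python3 -m inch 'ROWS'. ROWS is JSON, a list of rows, each a list of 5 numbers: the shift along the tool's x, y, z in m, then the turn about the tool's z in rad, then the opening, from 0 (shut) to 1 (fully open). In form: [[tx, ty, tz, spin, claw], ...]. A call has 1 to 8 rows; each row is the pose to reach, as a shift and turn from the pose commanded when the call began, along the tool's axes at that moment; what a row does not reach only later rows make up. A row lasts 1/12 s, in which the tool goes at most 41.7 mm and 7.16 degrees, less where a joint would pass 70% of its speed; a pose out of reach is approached as far as the arm can. A call with a gripper value outside its range is refused whole. The fingers move at their own pace and stop on an object; the grip force is fixed at half the most. Time passes only in rows, so rows that repeat a pose let the fingers close. It gives the time, the measured TCP pose, the force, the opening and the grip force at its end, in the units of the state.
- get_obs(): the state, without advancing time (a new reading comes with each control period).
- capture(name): name is "scene" or "top"; returns a dict with "color" (384x512x3 uint8, red, green, blue), "intrinsics" (3x3 intrinsics, pixels), "pose" (4x4, takes a point from camera to world coordinates). Camera axes: x right, y down, z forward; pixel columns grow to the right and rows downward; lengths in mm; the calibration is good to about 2 mm. A picture is of the moment at which its call begins. There is no depth.
- close_job(): hands the job in; it is judged then, once.
Trained networks look in a picture, given as the dict that the camera call returned (one of the last four; its "shot" number tells which), for a name from the list of things; names that differ only in an ending like _2 or _b are one class to them, and where a whole thing is asked for, a point or a joint stands for the part that bears it (a point fixed in the world has none). Each returns a list of dicts, best first, with "conf" (0 to 1); they miss things now and then, are a little off and sometimes report something else, mostly with a low value. They report only what shows in the picture. A call takes as long as a camera call.
- look_for(picture, target): "rect" ([centre column, centre row, width, height] in pixels, round what is visible of it).
- trace(picture, target): "pixels" (384x512 bool, what is visible of it) and "rect" ([centre column, centre row, width, height] in pixels, round what is visible of it).
- tip_of(picture, target): "centre" ([column, row] in pixels: a listed point, or the origin of a listed thing).
The state is a dict: "time": time; "joint_positions": joint angles; "dq": joint speeds; "tau": joint torques, N m; "tool_pos": TCP position; "tcp_rot": TCP orientation; "contact_force": force on the tool from outside, world axes, zero at the start; "moment": the same for the moment, N m; "grip_width": finger opening in mm; "finger_force": force on a finger pad.
Only numpy, scipy, OpenCV 4.12 (cv2) and the standard library are available. Lean on these libraries where they do the work, as an engineer would, in place of code of your own. Each camera call takes 0.05 s, during which the arm holds its last target. There are 200 camera calls.

### The job

Collect the two capped pots from the capping machine's sloping catch tray and set them down gently, standing upright, in the grey tote beside the pot already packed there; leave the pot that came out without its cap where it is in the tray. Once both are in the tote, press the machine's white tray-emptied button fully down, and do not disturb the packed pot or the other things on the bench.

Things in the scene. Friction and masses are not known exactly. Their poses are not given: they have to be found in the camera images.
- machine: white bench-top capping machine, fixed. Origin: on the bench (z = 0) below the row of pots; x points from the catch tray into the machine, y along the row, z up. Housing from x = 115 to 315 mm, 340 mm wide (y), 180 mm high, hopper on top to 240 mm. Grey button box 100 x 70 x 55 mm centred at (-80, -215) mm.
- tray_mid (a point): point on the steel catch tray's floor, 70 mm above the machine's origin, axes as the machine's. Tray 280 mm wide (y), falls to -x at 28 degrees; 14 mm lip 25 mm downhill, 14 mm side walls. Two 10 mm ribs at y = -42 and 42 make three lanes at y = -85, 0, 85 mm. In each a pot stands square on the slope against the lip: it leans 28 degrees to -x.
- bar_mid (a point): centre of the counting bar over the tray: aluminium, 14 mm square, 300 mm long along the machine's y, sensors to 15 mm below this point, 235 mm above the bench, 24 mm to -x of tray_mid; arms at y = -144 and 144 mm carry it back to the machine. A gripper pointing straight down does not fit under it; one tilted like the pots does.
- pot_a: round screw-capped specimen pot, 48 mm diameter, 60 mm high, about 0.13 kg, frosted plastic with a flat white cap (top 14 mm, closed top). Origin: centre of its underside; z runs along its axis to the cap. In one of the three lanes (any).
- pot_b: round screw-capped specimen pot, 48 mm diameter, 60 mm high, about 0.13 kg, frosted plastic with a flat white cap (top 14 mm, closed top). Origin: centre of its underside; z runs along its axis to the cap. In another of the three lanes.
- open_pot: the pot without a cap: open round pot, 48 mm diameter, 46 mm high, 3 mm wall, in the remaining lane. Origin: centre of its underside; z along its axis. To be left in place.
- tote: grey open plastic tote, 180 x 300 x 55 mm outside (x, y, z), walls and floor 5 mm, fixed. Origin: centre of its underside on the bench; y along its length.
- packed_pot: round screw-capped specimen pot, 48 mm diameter, 60 mm high, about 0.13 kg, frosted plastic with a flat white cap (top 14 mm, closed top). Origin: centre of its underside; z runs along its axis to the cap. Already standing in the tote; to be left in place.
- ack (a joint): travel of the white tray-emptied button, 0 up to 0.006 m fully down, sprung (about 5 N fully down)
- ack_top (a point): centre of the top of that round button (28 mm diameter) when up; press straight down
- jar_1: bystander: large red-capped jar, 68 mm diameter, 95 mm high, origin under its centre
- jar_2: bystander: another such jar
- loose_cap: bystander: red jar cap lying on the bench, 66 mm diameter, 18 mm high, origin under its centre
- forceps: bystander: steel forceps lying on the bench, about 135 mm long along x, 12 mm wide, 6 mm high

How it is judged:
By the outcome, as a careful person would: the job done as asked, in the order asked, and still so for the second after the job is handed in, with the robot touching nothing.
It also fails if it takes over 72 s, if anything falls off the work surface, if the arm or the gripper's body presses on something with over 40 N, if the wrist force passes 120 N, or if a joint passes its speed limit or range.

## Working session

There is one attempt and no reset: what is moved stays moved. The work goes in short steps, Python scripts to look and compute and a shell command to move; the robot and the scene stay as the last step left them, time stands still between calls to the robot, and variables do not carry over. Pictures are saved under pics/ and viewed, at most 12 in all, crops included, and the job is handed in when it is done.

```bash
mkdir -p pics; python3 - <<'E'
from plant import *
import cv2,numpy as np
np.set_printoptions(precision=3,suppress=True)
o=get_obs(); print({k:np.round(o[k],3) for k in ("time","joint_positions","tool_pos","tcp_rot","contact_force","grip_width")})
for n in("scene","top"):
    c=capture(n); cv2.imwrite(f"pics/{n}0.png",cv2.cvtColor(c["color"],cv2.COLOR_RGB2BGR)); print(n,c["intrinsics"].tolist(),c["pose"])
    for t in ("machine","tray_mid","bar_mid","pot_a","open_pot","tote","packed_pot","ack_top","jar_1","loose_cap","forceps"):
        print(t,[(np.round(d["centre"],1).tolist(),round(d["conf"],2)) for d in tip_of(c,t)[:4]])
E
```

```text
{'time': np.float64(0.0), 'joint_positions': array([ 1.085,  0.343,  1.525,  0.   ,  1.275, -0.146]), 'tool_pos': array([174.879, 494.867, 404.022]), 'tcp_rot': array([-3.14 , -0.   ,  2.802]), 'contact_force': array([-0.555,  1.243, -0.253]), 'grip_width': np.float64(91.803)}
scene [[349.8559173286743, 0.0, 257.55735695686855], [0.0, 349.8559173286743, 184.3481545873786], [0.0, 0.0, 1.0]] [[   0.813    0.476   -0.334  860.203]
 [   0.582   -0.67     0.461 -396.536]
 [  -0.004   -0.57    -0.822  888.811]
 [   0.       0.       0.       1.   ]]
machine [([301.4, 156.9], 0.66)]
tray_mid [([308.2, 140.1], 0.92)]
bar_mid [([304.8, 100.0], 0.93)]
pot_a [([308.0, 163.6], 0.67), ([308.0, 123.5], 0.54)]
open_pot [([308.8, 141.5], 0.46), ([320.1, 263.6], 0.18)]
tote [([178.3, 304.4], 0.97), ([157.4, 314.0], 0.19)]
packed_pot [([153.9, 308.3], 0.81)]
ack_top [([273.4, 191.6], 0.6)]
jar_1 [([322.4, 262.7], 0.86), ([295.1, 288.8], 0.59)]
loose_cap [([225.1, 187.0], 0.81)]
forceps [([182.4, 214.8], 0.48)]
top [[348.69290952923956, 0.0, 249.5048712427847], [0.0, 348.69290952923956, 194.00133439713287], [0.0, 0.0, 1.0]] [[  -0.002   -0.992    0.128  491.006]
 [  -1.       0.002   -0.      31.8  ]
 [   0.      -0.128   -0.992 1015.294]
 [   0.       0.       0.       1.   ]]
machine [([165.2, 216.6], 0.71)]
tray_mid [([153.2, 214.8], 0.92)]
bar_mid [([141.4, 216.9], 0.62)]
pot_a [([129.0, 230.4], 0.82), ([182.6, 198.8], 0.65), ([142.4, 215.0], 0.34)]
open_pot [([158.5, 212.7], 0.82), ([379.9, 230.1], 0.72)]
tote [([369.4, 219.3], 0.76)]
packed_pot [([383.0, 232.4], 0.93)]
ack_top [([240.0, 199.7], 0.38)]
jar_1 [([291.2, 148.9], 0.9), ([260.5, 140.1], 0.86)]
loose_cap [([249.6, 264.1], 0.77), ([156.0, 213.5], 0.31)]
forceps [([300.2, 276.0], 0.52)]
```

```bash
python3 -c "
import cv2
for n in('scene','top'): cv2.imwrite(f'pics/{n}0b.png',cv2.resize(cv2.imread(f'pics/{n}0.png'),(800,600),interpolation=cv2.INTER_CUBIC))"
```

```text
(no output)
```

View pics/scene0b.png

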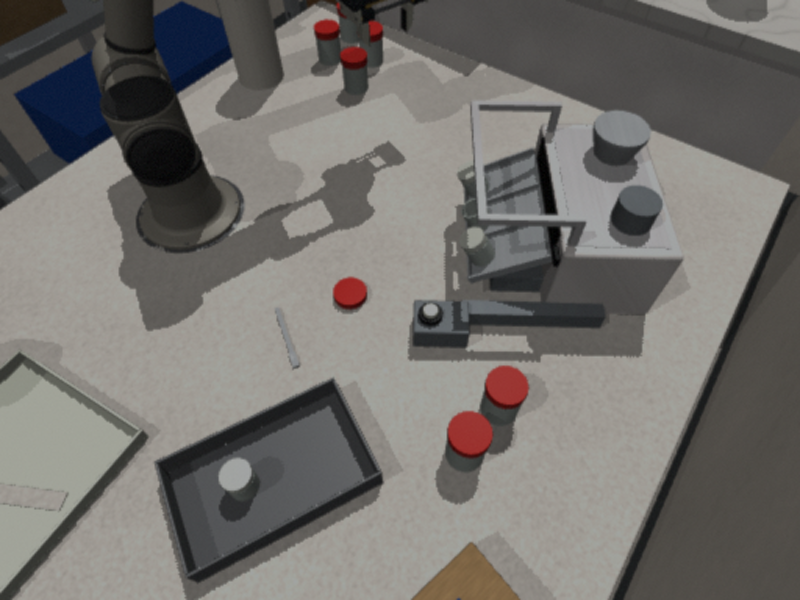

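View pics/top0b.png

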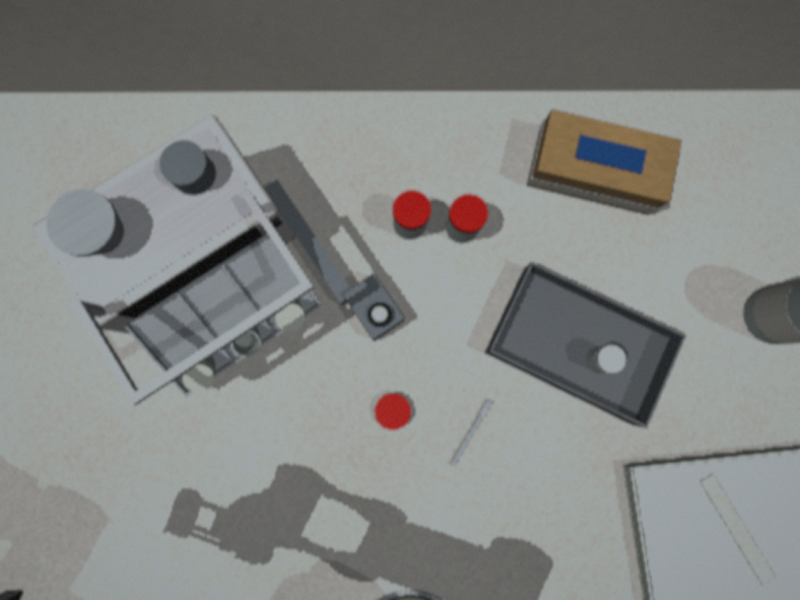

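The scene view shows capped pots in the near lane (~(475,245)) and far lane (~(470,180)), with the open pot in the middle lane. The tote with its packed pot is at (270,480), the button at (430,313), and the jars at (470,435) and (505,390). The top view agrees: the open pot is in the middle at (245,340) and the button at (380,313).

```bash
cat > h.py <<'E'
from plant import *
import numpy as np, cv2
np.set_printoptions(precision=2,suppress=True)
def ray(c,px):
    K=c["intrinsics"];T=c["pose"]; d=T[:3,:3]@np.linalg.solve(K,[px[0],px[1],1.]); return T[:3,3],d/np.linalg.norm(d)
def atz(c,px,z):
    o,d=ray(c,px); return o+d*(z-o[2])/d[2]
def tri(rs):
    A=sum(np.eye(3)-np.outer(d,d) for o,d in rs); b=sum((np.eye(3)-np.outer(d,d))@o for o,d in rs)
    p=np.linalg.solve(A,b); return p,[np.linalg.norm(np.cross(p-o,d)) for o,d in rs]
def proj(c,P):
    T=c["pose"]; q=(np.atleast_2d(P)-T[:3,3])@T[:3,:3]@c["intrinsics"].T; return q[:,:2]/q[:,2:]
def mw(M,P): # M=(x,y,yaw): machine->world
    c,s=np.cos(M[2]),np.sin(M[2]); P=np.atleast_2d(np.array(P,float)); return np.c_[M[0]+c*P[:,0]-s*P[:,1],M[1]+s*P[:,0]+c*P[:,1],P[:,2]]
E
python3 - <<'E'
from h import *
from scipy.optimize import least_squares
S=capture("scene");T=capture("top")
def best(c,t):return [d["centre"] for d in tip_of(c,t)]
for t,z in(("tray_mid",70),("bar_mid",235),("ack_top",None),("tote",0),("packed_pot",0),("loose_cap",0),("forceps",0),("machine",0)):
    a,b=best(S,t),best(T,t)
    if a and b: print(t,*tri([ray(S,a[0]),ray(T,b[0])]), atz(S,a[0],z or 60)[:2],atz(T,b[0],z or 60)[:2])
# machine fit: points tray_mid, bar_mid, machine, open pot base, pots
m={"tray_mid":(0,0,70),"bar_mid":(-24,0,235)}
ob=[]
for t,P in m.items():
    for c in(S,T): ob.append((c,best(c,t)[0],P))
for c,nm in((S,"s"),(T,"t")):
    for d in tip_of(c,"pot_a")[:2]:
        ob.append((c,d["centre"],None))
    r=[(np.round(d["rect"],1).tolist(),round(d["conf"],2)) for t in("ack_top","tote","jar_1") for d in look_for(c,t)[:2]]; print(r)
pots=[(-.5,85,69.6),(-.5,-85,69.6)]
def res(M):
    r=[]
    for c,px,P in ob:
        if P is None:
            e=[proj(c,mw(M,p))[0]-px for p in pots]; r.append(min(e,key=np.linalg.norm))
        else: r.append(proj(c,mw(M,P))[0]-px)
    return np.concatenate(r)
q,_=tri([ray(c,p) for c,p,P in ob[:2]])
sol=min((least_squares(res,[q[0],q[1],y],loss="soft_l1") for y in np.arange(0,1.3,.2)),key=lambda s:s.cost)
print(sol.x,np.degrees(sol.x[2]),sol.cost,res(sol.x).reshape(-1,2))
M=sol.x
# overlay
im=[]
hx=[(x,y,z) for x in(115,315) for y in(-170,170) for z in(180,)]+[(-24,y,235) for y in(-150,150)]+[(-80,-215,55),(-24.,85,113),(-24.,-85,113)]
for c,n in((S,"s"),(T,"t")):
    i=cv2.cvtColor(c["color"],cv2.COLOR_RGB2BGR); i=cv2.resize(i,None,fx=3,fy=3)
    for p in proj(c,mw(M,hx)): cv2.circle(i,tuple(int(v) for v in p*3+1),4,(0,0,255),1)
    u,v=(proj(c,mw(M,(40,-40,120)))[0]*3).astype(int); im.append(i[max(0,v-300):v+300,max(0,u-300):u+300][:600,:400 if 0 else 600])
h=min(i.shape[0] for i in im); o=np.hstack([i[:h] for i in im]); o=cv2.resize(o,None,fx=800/o.shape[1],fy=800/o.shape[1]); cv2.imwrite("pics/fit.png",o)
E
```

```text
tray_mid [554.94 281.54  68.77] [np.float64(4.947179092436109), np.float64(4.94717909243617)] [552.06 276.62] [558.69 284.54]
bar_mid [539.87 273.39 228.46] [np.float64(0.1701768282095919), np.float64(0.17017682820955823)] [543.15 266.9 ] [539.33 271.27]
ack_top [ 529.87  282.53 -213.78] [np.float64(72.7922533856991), np.float64(72.79225338569941)] [584.13  64.32] [555.26 273.93]
tote [ 545.07 -310.92  -13.96] [np.float64(6.560849476392121), np.float64(6.560849476392021)] [ 575.68 -314.09] [ 536.78 -290.66]
packed_pot [ 507.94 -357.23  -16.19] [np.float64(1.5015401885973272), np.float64(1.5015401885973378)] [ 538.69 -359.63] [ 505.72 -329.55]
loose_cap [428.    24.11  23.07] [np.float64(1.7077816134693073), np.float64(1.7077816134692951)] [447.71   7.2 ] [429.1   23.32]
forceps [ 381.05 -114.98   15.68] [np.float64(2.930484274352669), np.float64(2.9304842743525583)] [ 403.12 -131.01] [ 387.97 -106.5 ]
machine [550.4  282.12   2.89] [np.float64(2.598843913584313), np.float64(2.5988439135842736)] [568.68 236.52] [548.95 269.63]
[([277.0, 196.4, 10.3, 12.5], 0.45), ([173.1, 308.6, 140.3, 127.0], 0.88), ([323.8, 252.9, 28.8, 38.1], 0.91), ([298.9, 282.9, 28.6, 38.4], 0.57)]
[([241.8, 200.9, 12.6, 10.1], 0.59), ([372.9, 222.8, 128.2, 101.2], 0.94), ([264.9, 137.2, 23.5, 32.2], 0.97)]
[558.14 284.66   0.57] 32.883138752587286 8.530858560900334 [[ 3.02 -0.74]
 [-0.05  0.2 ]
 [-0.73 -1.73]
 [-0.18  0.6 ]
 [ 0.61 -0.08]
 [-0.13 -1.41]
 [ 1.77 -0.98]
 [ 3.06 -0.48]]
```

View pics/fit.png

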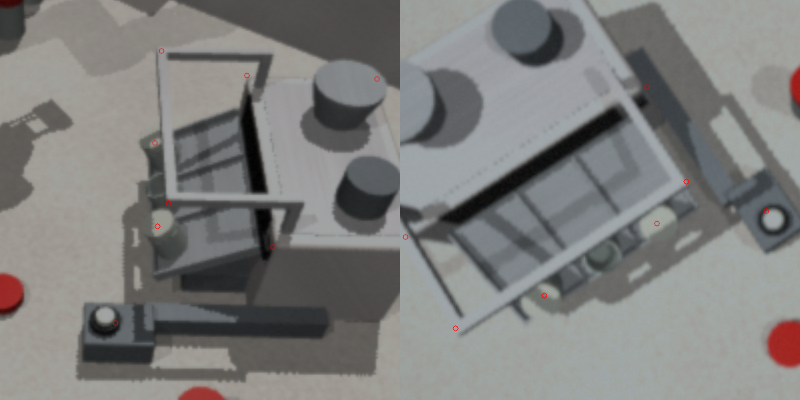

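The overlay fits: the bar corners and pots land on the projected points. Moves only allow shift and spin, so I'll see what the arm does at its reach limit, in the free space over the far side, because the pots need a tilted tool.

```bash
python3 -c "
from h import *
S=capture('scene')
for p in((350,62),(320,35),(375,45),(350,20)): print(atz(S,np.array(p)/1.5625,50))"
python3 -m inch '[[0,0,-0.1,0,1],[0,0,-0.1,0,1],[0,0,-0.1,0,1],[0,0.3,-0.1,0,1],[0,0.3,-0.1,0,1],[0,0.3,-0.1,0,1],[0,0.3,-0.1,0,1],[0,0.3,-0.1,0,1]]'
python3 -m inch '[[0,0.3,0,0,1],[0,0.3,0,0,1],[0,0.3,0,0,1],[0,0.3,0,0,1]]'
python3 -c "
from h import *
o=get_obs();print(o['joint_positions'],o['tool_pos'],o['tcp_rot'])"
```

```text
[-12.57 581.32  50.  ]
[-159.63  632.89   50.  ]
[ -6.42 681.52  50.  ]
[-139.72  740.02   50.  ]
time: 3.42
tool_pos: [242.7, 686.7, 504.6]
tcp_rot: [3.141, -0.0, 2.802]
contact_force: [0.6, 0.6, 1.1]
grip_width: 92.0
finger_force: 0.0
time: 3.75
tool_pos: [267.5, 754.7, 468.4]
tcp_rot: [-3.141, -0.003, 2.802]
contact_force: [0.7, 1.8, -3.4]
grip_width: 91.8
finger_force: 0.0
[ 1.13  1.05  0.05  0.    2.05 -0.1 ] [267.47 754.66 468.39] [-3.14 -0.    2.8 ]
```

```bash
cat > st.py <<'E'
from plant import *
import numpy as np
np.set_printoptions(precision=4,suppress=True)
from scipy.spatial.transform import Rotation as R
o=get_obs();q=o['joint_positions'];print(round(float(o["time"]),2),q,'sum-pi',q[1]+q[2]+q[4]-np.pi,np.round(o['tool_pos'],1),'z',R.from_euler('xyz',o['tcp_rot']).as_matrix()[:,2])
E
python3 st.py
python3 -m inch '[[0,0.5,0,0,1],[0,0.5,0,0,1],[0,0.5,0,0,1],[0,0.5,0,0,1],[0,0.5,0,0,1],[0,0.5,0,0,1],[0,0.5,0,0,1],[0,0.5,0,0,1]]' | head -2
python3 st.py
python3 -m inch '[[0,0,-0.3,0,1],[0,0,-0.3,0,1],[0,0,-0.3,0,1],[0,0,-0.3,0,1],[0,0,-0.3,0,1],[0,0,-0.3,0,1],[0,0,-0.3,0,1],[0,0,-0.3,0,1]]'| head -2
python3 st.py
```

```text
3.75 [ 1.1342  1.0465  0.0495  0.0028  2.0464 -0.0954] sum-pi 0.0007858692848521365 [267.5 754.7 468.4] z [-0.0026  0.0003 -1.    ]
time: 4.42
tool_pos: [279.1, 788.5, 405.4]
4.42 [ 1.1383  1.1303  0.0364  0.0053  1.9199 -0.0908] sum-pi -0.05495897840388064 [279.1 788.5 405.4] z [ 0.0185  0.0519 -0.9985]
time: 5.08
tool_pos: [242.3, 684.7, 612.4]
5.08 [ 1.1237  0.8628  0.0362  0.0102  2.1599 -0.1013] sum-pi -0.0827230405762176 [242.3 684.7 612.4] z [ 0.0281  0.0782 -0.9965]
```

Pushing at the reach limit tilts the tool outward, and the tilt persists, so I can ratchet it up. I'll keep pushing along the stretched arm.

```bash

python3 -m inch '[[0,0.5,-0.5,0,1],[0,0.5,-0.5,0,1],[0,0.5,-0.5,0,1],[0,0.5,-0.5,0,1],[0,0.5,-0.5,0,1],[0,0.5,-0.5,0,1],[0,0.5,-0.5,0,1],[0,0.5,-0.5,0,1]]' | head -1
python3 st.py
python3 -m inch '[[0,0.2,-0.5,0,1],[0,0.2,-0.5,0,1],[0,0.2,-0.5,0,1],[0,0.2,-0.5,0,1],[0,0.2,-0.5,0,1],[0,0.2,-0.5,0,1],[0,0.2,-0.5,0,1],[0,0.2,-0.5,0,1]]'| head -1
python3 st.py
```

```text
time: 5.75
5.75 [ 1.1173  0.7905  0.0371  0.0149  2.2089 -0.1042] sum-pi -0.10511455558384908 [230.1 650.3 662.3] z [ 0.0352  0.0995 -0.9944]
time: 6.42
6.42 [ 1.0976  0.6313  0.0372  0.0239  2.3445 -0.1156] sum-pi -0.1285550664014199 [198.1 559.7 761.7] z [ 0.0431  0.1218 -0.9916]
```

```bash

python3 -m inch '[[0,0.15,0.36,0,1],[0,0.15,0.36,0,1],[0,0.15,0.36,0,1],[0,0.15,0.36,0,1],[0,0.15,0.36,0,1],[0,0.15,0.36,0,1],[0,0.15,0.36,0,1],[0,0.15,0.36,0,1]]' | head -1
python3 st.py
python3 -m inch '[[0,0.5,0.1,0,1],[0,0.5,0.1,0,1],[0,0.5,0.1,0,1],[0,0.5,0.1,0,1],[0,0.5,0.1,0,1],[0,0.5,0.1,0,1],[0,0.5,0.1,0,1],[0,0.5,0.1,0,1]]'| head -1
python3 st.py
python3 -m inch '[[0,0.6,0,0,1],[0,0.6,0,0,1],[0,0.6,0,0,1],[0,0.6,0,0,1],[0,0.6,0,0,1],[0,0.6,0,0,1],[0,0.6,0,0,1],[0,0.6,0,0,1]]'| head -1
python3 st.py
```

```text
time: 7.08
7.08 [ 1.1274  0.7786  0.5851  0.0134  1.6504 -0.1017] sum-pi -0.1273886024014912 [253.  715.  476.8] z [ 0.0425  0.1205 -0.9918]
time: 7.75
7.75 [ 1.1385  1.1367  0.0361  0.0149  1.8079 -0.0879] sum-pi -0.16078107502971362 [284.7 804.3 401.8] z [ 0.0539  0.1514 -0.987 ]
time: 8.42
8.42 [ 1.1401  1.1839  0.0367  0.0171  1.733  -0.0866] sum-pi -0.1880996679641722 [290.6 821.1 362.9] z [ 0.0627  0.1769 -0.9822]
```

```bash

python3 -m inch '[[0,0,-0.6,0,1],[0,0,-0.6,0,1],[0,0,-0.6,0,1],[0,0,-0.6,0,1],[0,0,-0.6,0,1],[0,0,-0.6,0,1],[0,0,-0.6,0,1],[0,0,-0.6,0,1]]' | head -1
python3 st.py
python3 -m inch '[[0,-0.2,-0.5,0,1],[0,-0.2,-0.5,0,1],[0,-0.2,-0.5,0,1],[0,-0.2,-0.5,0,1],[0,-0.2,-0.5,0,1],[0,-0.2,-0.5,0,1],[0,-0.2,-0.5,0,1],[0,-0.2,-0.5,0,1]]'| head -1
python3 st.py
python3 -m inch '[[0,-0.4,-0.4,0,1],[0,-0.4,-0.4,0,1],[0,-0.4,-0.4,0,1],[0,-0.4,-0.4,0,1],[0,-0.4,-0.4,0,1],[0,-0.4,-0.4,0,1],[0,-0.4,-0.4,0,1],[0,-0.4,-0.4,0,1]]'| head -1
python3 st.py
```

```text
time: 9.08
9.08 [ 1.1213  0.8335  0.0361  0.0253  2.0649 -0.0954] sum-pi -0.20699877874423755 [242.8 686.2 635.5] z [ 0.0692  0.1946 -0.9784]
time: 9.75
9.75 [ 1.0662  0.4761  0.0361  0.0533  2.4097 -0.1214] sum-pi -0.21972344144392908 [165.2 467.4 844.3] z [ 0.0738  0.2073 -0.9755]
time: 10.42
10.42 [ 0.9647  0.1651  0.0362  0.1182  2.6571 -0.1503] sum-pi -0.2831920326574622 [ 69.5 247.9 950.4] z [ 0.1122  0.2583 -0.9595]
```

The tilt azimuth is 66° and the tray needs 33°, so I'll add the rest while at azimuth ~0.

```bash
cat > w.py <<'E'
import sys
from plant import *
import numpy as np
from scipy.spatial.transform import Rotation as R
o=get_obs();A=R.from_euler('xyz',o['tcp_rot']).as_matrix()
a=list(map(float,sys.argv[1:]))
for i in range(0,len(a),3): print(np.round(A.T@np.array(a[i:i+3])/1000,4))
E
python3 w.py 210 -260 -40 100 0 0 0 0 100
```

```text
[-0.2849 -0.1791 -0.0052]
[-0.0941  0.032   0.0112]
[-0.0019  0.0281 -0.096 ]
```

```bash

python3 -m inch '[[-0.285,-0.179,-0.005,0,1],[-0.285,-0.179,-0.005,0,1],[-0.285,-0.179,-0.005,0,1],[-0.285,-0.179,-0.005,0,1],[-0.285,-0.179,-0.005,0,1],[-0.285,-0.179,-0.005,0,1],[-0.285,-0.179,-0.005,0,1],[-0.285,-0.179,-0.005,0,1]]' | head -2
python3 st.py; python3 w.py -300 0 300
```

```text
time: 11.08
tool_pos: [226.6, 63.0, 920.9]
11.08 [-0.2386 -0.0013  0.4279  0.5566  2.5971 -0.9736] sum-pi -0.11786969607781295 [226.6  63.  920.9] z [ 0.1098  0.2549 -0.9607]
[ 0.277  -0.0123 -0.3211]
```

```bash

python3 -m inch '[[0,0,-0.1,0,1],[0,0,-0.1,0,1],[0.2,0,-0.3,0,1],[0.2,0,-0.3,0,1],[0.2,0,-0.3,0,1],[0.2,0,-0.3,0,1]]' | head -1
python3 st.py
python3 -m inch '[[0.3,0,-0.3,0,1],[0.3,0,-0.3,0,1],[0.3,0,-0.3,0,1],[0.3,0,-0.3,0,1]]' | head -1
python3 st.py
```

```text
time: 11.58
11.58 [-0.1397 -0.1097  0.4158  0.6268  2.6568 -0.7837] sum-pi -0.17870726957184369 [131.2  97.4 939.9] z [ 0.1304  0.2577 -0.9574]
time: 11.92
11.92 [ 0.4332 -0.1249  0.3307  0.3939  2.6567 -0.4199] sum-pi -0.2790123036794747 [ 42.5 131.4 953.6] z [ 0.1432  0.2633 -0.954 ]
```

```bash
python3 w.py 380 -170 -60 0 0 100 -100 0 0
```

```text
[-0.412  -0.0516  0.0669]
[-0.0046  0.0296 -0.0954]
[ 0.0938 -0.0315 -0.0143]
```

```bash

python3 -m inch '[[-0.41,-0.05,0.067,0,1],[-0.41,-0.05,0.067,0,1],[-0.41,-0.05,0.067,0,1],[-0.41,-0.05,0.067,0,1],[-0.41,-0.05,0.067,0,1],[-0.41,-0.05,0.067,0,1],[-0.41,-0.05,0.067,0,1],[-0.41,-0.05,0.067,0,1]]' | head -1
python3 st.py
python3 -m inch '[[-0.1,0.06,-0.3,0,1],[-0.1,0.06,-0.3,0,1],[-0.1,0.06,-0.3,0,1],[0.27,0,-0.33,0,1],[0.27,0,-0.33,0,1],[0.27,0,-0.33,0,1]]' | head -1
python3 st.py
python3 -m inch '[[0.27,0,-0.33,0,1],[0.27,0,-0.33,0,1],[0.27,0,-0.33,0,1],[0.27,0,-0.33,0,1]]' | head -1
python3 st.py;python3 w.py -300 0 300 -300 -100 300
```

```text
time: 12.58
12.58 [-0.3271  0.109   0.3452  0.5618  2.5615 -1.0621] sum-pi -0.12582858144924325 [293.8  24.2 913. ] z [ 0.141   0.2605 -0.9551]
time: 13.08
13.08 [-0.2117  0.1868  0.0362  0.7629  2.6571 -0.7086] sum-pi -0.261442671153409 [262.   67.9 948.9] z [ 0.1973  0.2868 -0.9375]
time: 13.42
13.42 [-0.0604  0.0844  0.0363  0.7871  2.657  -0.5134] sum-pi -0.36387960374501294 [172.5 112.4 969.9] z [ 0.2394  0.3161 -0.918 ]
[ 0.2425  0.0246 -0.3472]
[ 0.2062 -0.063  -0.3788]
```

```bash
python3 w.py 150 -250 -70 0 0 300 -250 110 300
```

```text
[-0.2214 -0.2011  0.0211]
[-0.0348  0.1138 -0.2754]
[ 0.2363  0.1359 -0.3005]
```

```bash

python3 -m inch '[[-0.22,-0.2,0.02,0,1],[-0.22,-0.2,0.02,0,1],[-0.22,-0.2,0.02,0,1],[-0.22,-0.2,0.02,0,1],[-0.22,-0.2,0.02,0,1],[-0.22,-0.2,0.02,0,1],[-0.22,-0.2,0.02,0,1],[-0.22,-0.2,0.02,0,1]]' | head -1
python3 st.py
python3 -m inch '[[-0.035,0.114,-0.275,0,1],[-0.035,0.114,-0.275,0,1],[0.236,0.136,-0.3,0,1],[0.236,0.136,-0.3,0,1]]' | head -1
python3 st.py
python3 -m inch '[[0.236,0.136,-0.3,0,1],[0.236,0.136,-0.3,0,1],[0.236,0.136,-0.3,0,1]]' | head -1
python3 st.py;python3 w.py -250 110 300 150 -250 -70
```

```text
time: 14.08
14.08 [-0.7811  0.2302  0.2693  0.7841  2.5588 -1.3162] sum-pi -0.08328331268559186 [ 326.5 -139.4  897.9] z [ 0.2325  0.3167 -0.9196]
time: 14.42
14.42 [-0.8193  0.226   0.037   1.1574  2.657  -0.9333] sum-pi -0.22159506532630457 [270.2 -89.8 944.2] z [ 0.278   0.3273 -0.9031]
time: 14.67
14.67 [-0.9283  0.1153  0.0361  1.4602  2.6571 -0.7162] sum-pi -0.3330098949091962 [202.9 -35.4 970.3] z [ 0.321   0.3436 -0.8826]
[ 0.2148  0.1551 -0.3072]
[-0.2194 -0.2029  0.024 ]
```

The tilt magnitude is now right at 28°, but the azimuth is 47° against 33°. I'll fit a small kinematic model so the remaining pushes, and the later untilt, can be planned instead of guessed.

```bash
cat > kin.py <<'E'
import numpy as np
from scipy.spatial.transform import Rotation as R
from scipy.optimize import least_squares
LO=np.array([-2.53,-.77,.04,-1,.28,-3.11]);HI=np.array([2.53,2.02,2.7,4.14,2.66,3.11])
rz=lambda a:R.from_euler('z',a); ry=lambda a:R.from_euler('y',a)
try: PRM=np.load('prm.npy')
except OSError: PRM=None
def fk(q,k=None):
    h,x1,a2,x3,a3,d6=PRM if k is None else k
    A=rz(q[0]);B=A*ry(q[1]);C=B*ry(q[2]);D=C*rz(q[3])*ry(q[4])
    p=A.apply([x1,0,h])+B.apply([0,0,a2])+C.apply([x3,0,a3])+D.apply([0,0,d6])
    return p/1000,D*rz(q[5]+np.pi/2)
def ik(q0,p,A):
    f=lambda q:np.r_[(lambda P,B:np.r_[P-p,(A*B.inv()).as_rotvec()])(*fk(q)),1e-3*(q-q0)]
    return least_squares(f,np.clip(q0,LO+1e-6,HI-1e-6),bounds=(LO,HI),x_scale=1.,ftol=1e-9,xtol=1e-9,max_nfev=40).x
def rows(q,rs):
    "simulate one call; rows of tool shifts + spin"
    p0,A0=fk(q);p,A=p0,A0
    for r in rs:
        t=p0+A0.apply(r[:3]);d=t-p;n=np.linalg.norm(d);p1=p+d*min(1,.0417/max(n,1e-9))
        T=A0*rz(r[3]) if len(r)>3 else A0
        e=(T*A.inv()).as_rotvec();m=np.linalg.norm(e);A1=R.from_rotvec(e*min(1,.125/max(m,1e-9)))*A
        qn=ik(q,p1,A1);dq=qn-q;s=min(1,(.7*np.array([2.57,2.57,3.14,3.14,3.14,3.14])/12/np.maximum(abs(dq),1e-9)).min())
        q=q+dq*s;p,A=fk(q)
    return q
E
python3 - <<'E'
import numpy as np, kin
from scipy.optimize import least_squares
D=[([1.085,.343,1.525,0,1.275,-.146],[174.9,494.9,404.0]),([1.1342,1.0465,.0495,.0028,2.0464,-.0954],[267.5,754.7,468.4]),([1.1383,1.1303,.0364,.0053,1.9199,-.0908],[279.1,788.5,405.4]),([1.0976,.6313,.0372,.0239,2.3445,-.1156],[198.1,559.7,761.7]),([1.1274,.7786,.5851,.0134,1.6504,-.1017],[253,715,476.8]),([.9647,.1651,.0362,.1182,2.6571,-.1503],[69.5,247.9,950.4]),([-.2386,-.0013,.4279,.5566,2.5971,-.9736],[226.6,63,920.9]),([-.1397,-.1097,.4158,.6268,2.6568,-.7837],[131.2,97.4,939.9]),([-.7811,.2302,.2693,.7841,2.5588,-1.3162],[326.5,-139.4,897.9]),([-.9283,.1153,.0361,1.4602,2.6571,-.7162],[202.9,-35.4,970.3])]
# allow lateral offsets as check
f=lambda k:np.concatenate([kin.fk(np.array(q),k)[0]*1000-p for q,p in D])
s=least_squares(f,[200,0,400,0,400,100],x_scale=100);print(s.x,np.sqrt((s.fun**2).mean()));print(s.fun.reshape(-1,3).round(1))
np.save('prm.npy',s.x)
E
```

```text
[ 4.00528487e+02 -2.79034370e-01  4.99901201e+02  3.55818092e+01
  3.77545955e+02  3.23842262e+02] 35.3182178108334
[[ 66.9 -36.9  -1.1]
 [ 63.4 -43.7  -0.5]
 [ 67.7 -33.5   0.7]
 [ 69.6 -24.7  -4.5]
 [ 72.9 -18.7   1.2]
 [ 76.3  -6.3  -4.7]
 [ -8.7 -24.8  -2.6]
 [  2.8 -26.9  -3.2]
 [-19.8  12.5   5.9]
 [ -9.4  27.1   8.9]]
```

```bash
sed -i 's/h,x1,a2,x3,a3,d6=PRM if k is None else k/h,x1,a2,x3,a3,d6,y3,x4,y4,x5=PRM if k is None else k/; s/D=C\*rz(q\[3\])\*ry(q\[4\])/W=C*rz(q[3]);D=W*ry(q[4])/; s/C.apply(\[x3,0,a3\])+D.apply(\[0,0,d6\])/C.apply([x3,y3,a3])+W.apply([x4,y4,0])+D.apply([x5,0,d6])/' kin.py
python3 - <<'E'
import numpy as np, kin
from scipy.optimize import least_squares
D=[([1.085,.343,1.525,0,1.275,-.146],[174.9,494.9,404.0]),([1.1342,1.0465,.0495,.0028,2.0464,-.0954],[267.5,754.7,468.4]),([1.1383,1.1303,.0364,.0053,1.9199,-.0908],[279.1,788.5,405.4]),([1.0976,.6313,.0372,.0239,2.3445,-.1156],[198.1,559.7,761.7]),([1.1274,.7786,.5851,.0134,1.6504,-.1017],[253,715,476.8]),([.9647,.1651,.0362,.1182,2.6571,-.1503],[69.5,247.9,950.4]),([-.2386,-.0013,.4279,.5566,2.5971,-.9736],[226.6,63,920.9]),([-.1397,-.1097,.4158,.6268,2.6568,-.7837],[131.2,97.4,939.9]),([-.7811,.2302,.2693,.7841,2.5588,-1.3162],[326.5,-139.4,897.9]),([-.9283,.1153,.0361,1.4602,2.6571,-.7162],[202.9,-35.4,970.3])]
f=lambda k:np.concatenate([kin.fk(np.array(q),k)[0]*1000-p for q,p in D])
s=least_squares(lambda k:np.r_[f(k),1e-2*k[6:]],[200,0,400,0,400,100,0,0,0,0],x_scale=100);print(s.x.round(1),np.sqrt((f(s.x)**2).mean()))
np.save('prm.npy',s.x)
for q,z in (([.9647,.1651,.0362,.1182,2.6571,-.1503],[.1122,.2583,-.9595]),(D[-1][0],[.321,.3436,-.8826])): print(kin.fk(q)[1].as_matrix()[:,2],z)
# validate solver: 12.58->13.08 call
Q=np.array([-.3271,.109,.3452,.5618,2.5615,-1.0621]); q=kin.rows(Q,[[-.1,.06,-.3]]*3+[[.27,0,-.33]]*3);print(q,kin.fk(q)[1].as_matrix()[:,2],'true -.2117 .1868 .036 .763 2.657 -.709 z .197 .287')
q=kin.rows(np.array([1.1274,.7786,.5851,.0134,1.6504,-.1017]),[[0,.5,.1]]*8);print(q,'true 1.1385 1.1367 .036 .015 1.808 -.088')
E
```

```text
[ 2.229e+02  5.000e-01  5.063e+02  4.610e+01  3.796e+02  1.401e+02
  7.640e+01  5.000e-01 -0.000e+00  5.000e-01] 0.02949139434238894Traceback (most recent call last):
  File "<stdin>", line 7, in <module>
  File "kin.py", line 9, in fk
    h,x1,a2,x3,a3,d6,y3,x4,y4,x5=PRM if k is None else k
    ^^^^^^^^^^^^^^^^^^^^^^^^^^^^
ValueError: not enough values to unpack (expected 10, got 6)
```

FK fits to 0.03 mm. Next I'll validate the solver model and search for a correction push.

```bash
cat > plan1.py <<'E'
import numpy as np, kin, time
from plant import get_obs
Z=lambda q:kin.fk(q)[1].as_matrix()[:,2]
Q=np.array([-.3271,.109,.3452,.5618,2.5615,-1.0621]); q=kin.rows(Q,[[-.1,.06,-.3]]*3+[[.27,0,-.33]]*3);print(q.round(3),Z(q),'true -.2117 .1868 .036 .763 2.657 -.709 z .197 .287')
q=kin.rows(np.array([1.1274,.7786,.5851,.0134,1.6504,-.1017]),[[0,.5,.1]]*8);print(q.round(3),'true 1.1385 1.1367 .036 .015 1.808 -.088')
q0=get_obs()["joint_positions"]; zt=np.array([np.sin(np.radians(28))*np.cos(.574),np.sin(np.radians(28))*np.sin(.574),-np.cos(np.radians(28))])
rng=np.random.default_rng(0);t=time.time();best=[]
while time.time()-t<200:
    a=rng.normal(size=3);a*=.3/np.linalg.norm(a);b=rng.normal(size=3);b*=.4/np.linalg.norm(b)
    n=rng.integers(2,9);q=kin.rows(q0,[a]*n)
    if kin.fk(q)[0][2]<.5: continue
    for m in range(1,9):
        q1=kin.rows(q,[b]*m) if m<9 else q
        if m==1 or True:
            e=np.degrees(np.arccos(np.clip(Z(q1)@zt,-1,1)));best.append((e,n,a.round(3),m,b.round(3),q1.round(2)))
        if m%2==0 and e>12: break
best.sort(key=lambda b:b[0]); print(len(best),*best[:6],sep='\n')
E
python3 plan1.py
```

```text
[-0.416  0.012  0.337  0.703  2.66  -0.994] [ 0.14775015  0.26195016 -0.95370436] true -.2117 .1868 .036 .763 2.657 -.709 z .197 .287
[ 1.139  1.144  0.04   0.013  1.824 -0.088] true 1.1385 1.1367 .036 .015 1.808 -.088
1224
(np.float64(5.594077100249303), np.int64(7), array([-0.034, -0.257, -0.15 ]), 4, array([ 0.362,  0.137, -0.103]), array([-1.53, -0.16,  0.84,  0.86,  2.66, -2.  ]))
(np.float64(5.597201127655925), np.int64(7), array([-0.034, -0.257, -0.15 ]), 3, array([ 0.362,  0.137, -0.103]), array([-1.5 , -0.11,  0.77,  0.89,  2.66, -1.94]))
(np.float64(5.609618366886109), np.int64(7), array([-0.034, -0.257, -0.15 ]), 5, array([ 0.362,  0.137, -0.103]), array([-1.54, -0.2 ,  0.89,  0.84,  2.66, -2.03]))
(np.float64(5.619541146204595), np.int64(7), array([ 0.259,  0.   , -0.151]), 2, array([ 0.078,  0.12 , -0.373]), array([-2.22, -0.04,  0.04,  2.99,  2.63, -0.45]))
(np.float64(5.632802058792872), np.int64(7), array([-0.034, -0.257, -0.15 ]), 6, array([ 0.362,  0.137, -0.103]), array([-1.55, -0.23,  0.92,  0.83,  2.66, -2.05]))
(np.float64(5.63621450684466), np.int64(7), array([-0.034, -0.257, -0.15 ]), 2, array([ 0.362,  0.137, -0.103]), array([-1.46, -0.05,  0.68,  0.93,  2.66, -1.86]))
```

```bash
sed -i 's/np.r_\[P-p,(A\*B.inv()).as_rotvec()\]/np.r_[P-p,L*(A*B.inv()).as_rotvec()]/; s/^LO=/L=.4\nLO=/' kin.py
sed -i 's/    p0,A0=fk(q);p,A=p0,A0/    p0,A0=fk(q);p,A=p0,A0;gp,gA=p,A/' kin.py
python3 - <<'E'
import numpy as np, kin
C=[([-.3271,.109,.3452,.5618,2.5615,-1.0621],[[-.1,.06,-.3]]*3+[[.27,0,-.33]]*3,[-.2117,.1868,.0362,.7629,2.6571,-.7086]),
([1.1274,.7786,.5851,.0134,1.6504,-.1017],[[0,.5,.1]]*8,[1.1385,1.1367,.0361,.0149,1.8079,-.0879]),
([-.8193,.226,.037,1.1574,2.657,-.9333],[[.236,.136,-.3]]*3,[-.9283,.1153,.0361,1.4602,2.6571,-.7162]),
([1.0662,.4761,.0361,.0533,2.4097,-.1214],[[0,-.4,-.4]]*8,[.9647,.1651,.0362,.1182,2.6571,-.1503])]
for L in(.2,.3,.4,.5):
    kin.L=L
    for q,r,t in C:
        s=kin.rows(np.array(q),r);print(L,(s-t).round(3),kin.fk(s)[1].as_matrix()[:2,2].round(3),kin.fk(t)[1].as_matrix()[:2,2].round(3))
E
```

```text
0.2 [-0.375 -0.124  0.096  0.321  0.003 -0.051] [0.261 0.318] [0.197 0.287]
0.2 [ 0.     0.006  0.004  0.011 -0.126  0.002] [0.091 0.259] [0.054 0.151]
0.2 [-0.166 -0.013  0.004  0.186  0.003  0.027] [0.337 0.355] [0.321 0.344]
0.2 [-0.194 -0.107  0.097  0.139  0.003 -0.063] [0.113 0.274] [0.112 0.258]
0.3 [-0.273 -0.157  0.215  0.074  0.003 -0.209] [0.206 0.28 ] [0.197 0.287]
0.3 [ 0.     0.007  0.004  0.003 -0.038  0.001] [0.063 0.178] [0.054 0.151]
0.3 [-0.127 -0.011  0.004  0.147  0.003  0.026] [0.331 0.354] [0.321 0.344]
0.3 [-0.18  -0.122  0.15   0.108  0.003 -0.082] [0.095 0.242] [0.112 0.258]
0.4 [-0.238 -0.165  0.254  0.006  0.003 -0.248] [0.18  0.271] [0.197 0.287]
0.4 [ 0.     0.007  0.004  0.001 -0.012  0.   ] [0.054 0.153] [0.054 0.151]
0.4 [-0.071 -0.005  0.004  0.08   0.003  0.013] [0.325 0.351] [0.321 0.344]
0.4 [-0.175 -0.128  0.173  0.097  0.003 -0.088] [0.087 0.228] [0.112 0.258]
0.5 [-0.224 -0.169  0.274 -0.023  0.003 -0.265] [0.167 0.267] [0.197 0.287]
0.5 [ 0.     0.007  0.004 -0.001  0.     0.   ] [0.05  0.141] [0.054 0.151]
0.5 [-0.018  0.001  0.004  0.017  0.003  0.   ] [0.318 0.347] [0.321 0.344]
0.5 [-0.173 -0.132  0.185  0.092  0.003 -0.091] [0.083 0.221] [0.112 0.258]
```

```bash
nproc; sed -i 's/max_nfev=40/max_nfev=12/' kin.py; cat > plan2.py <<'E'
import numpy as np, kin, time, sys
from multiprocessing import Pool
Z=lambda q:kin.fk(q)[1].as_matrix()[:,2]
def work(a):
    seed,q0,zt,T,zmin=a;rng=np.random.default_rng(seed);t=time.time();out=[]
    p0,A=kin.fk(q0)
    while time.time()-t<T:
        az=rng.uniform(-1.2,1.5);r=rng.uniform(.1,.85);p=np.array([r*np.cos(az),r*np.sin(az),rng.uniform(zmin,1.05)])
        q=q0
        for f in(.25,.5,.75,1): q=kin.ik(q,p0+f*(p-p0),A)
        P,B=kin.fk(q); e0=np.degrees(np.arccos(np.clip(Z(q)@zt,-1,1)))
        if np.linalg.norm(P-p)>.02 : continue
        b=rng.normal(size=3);b/=np.linalg.norm(b)
        q1=q
        for m in range(2,9,2):
            q1=kin.rows(q1,[B.inv().apply(b*.4)]*2)
            e=np.degrees(np.arccos(np.clip(Z(q1)@zt,-1,1)))
            if kin.fk(q1)[0][2]<zmin-.05: break
            out.append((round(e,2),p.round(2),m,b.round(2),q.round(2),q1.round(2),Z(q1).round(3)))
            if m==4 and e>e0-.3: break
    return sorted(out,key=lambda o:o[0])[:4]
def search(q0,zt,T=100,zmin=.45):
    with Pool() as P: r=sum(P.map(work,[(s,q0,zt,T,zmin) for s in range(P._processes)]),[])
    for o in sorted(r,key=lambda o:o[0])[:6]: print(*o)
ZT=np.array([np.sin(np.radians(28))*np.cos(.574),np.sin(np.radians(28))*np.sin(.574),-np.cos(np.radians(28))])
if __name__=="__main__":
    from plant import get_obs
    q0=np.array(get_obs()["joint_positions"]); print('tilt to target'); search(q0,ZT)
    print('untilt (from tilted, free location)')
    p=np.array([.45,.2,.6]); 
    from scipy.spatial.transform import Rotation as R
    Y=np.array([np.sin(.574),-np.cos(.574),0]);A=R.from_matrix(np.c_[np.cross(Y,ZT),Y,ZT]);q=kin.ik(np.array([.3,.3,1.5,0,1,0.]),p,A);print(q.round(2),kin.fk(q)[0])
    search(q,np.array([0,0,-1.]),150,.35)
E
python3 plan2.py
```

```text
4
tilt to target
0.62 [ 0.15 -0.17  0.86] 4 [-0.63 -0.54  0.56] [-1.42 -0.1   0.79  0.82  2.61 -1.95] [-1.67  0.04  0.6   0.91  2.66 -2.07] [ 0.392  0.265 -0.881]
0.81 [ 0.15 -0.3   0.84] 6 [-0.52 -0.74  0.41] [-1.49  0.11  0.68  0.72  2.58 -2.13] [-1.75  0.41  0.26  0.85  2.66 -2.2 ] [ 0.4    0.242 -0.884]
0.83 [ 0.12 -0.15  0.82] 6 [-0.53  0.24  0.81] [-1.55 -0.22  1.04  0.67  2.59 -2.23] [-1.52 -0.15  0.62  1.13  2.66 -1.67] [ 0.406  0.248 -0.879]
0.98 [ 0.16 -0.41  0.85] 8 [-0.41  0.86  0.3 ] [-1.49  0.39  0.26  0.89  2.66 -1.93] [-1.76 -0.24  0.93  0.79  2.66 -2.26] [ 0.383  0.245 -0.891]
1.13 [ 0.23 -0.14  0.84] 6 [-0.69 -0.6   0.42] [-1.08 -0.1   0.88  0.72  2.4  -1.76] [-1.67  0.08  0.57  0.89  2.66 -2.09] [ 0.387  0.273 -0.881]
1.53 [ 0.13 -0.18  0.82] 6 [-0.12 -0.86  0.49] [-1.52 -0.16  0.99  0.67  2.57 -2.22] [-1.58  0.32  0.27  0.99  2.66 -1.9 ] [ 0.39   0.281 -0.877]
untilt (from tilted, free location)
[0.21 0.08 1.38 0.18 1.23 1.19] [0.4500006  0.19999764 0.59999854]
20.21 [0.14 0.09 0.72] 8 [-0.29 -0.71 -0.64] [-0.36 -0.56  1.48  0.41  1.89  0.84] [-1.56 -0.68  1.6   0.43  2.36 -0.26] [ 0.292  0.184 -0.938]
20.44 [0.02 0.14 0.39] 8 [ 0.77 -0.54  0.33] [ 1.18 -0.57  2.39 -0.34  0.93  2.32] [-0.02 -0.74  2.35  0.18  1.22  0.99] [ 0.309  0.162 -0.937]
20.5 [0.16 0.03 0.36] 8 [-0.77 -0.48 -0.43] [-0.93 -0.59  2.48  0.52  1.25 -0.1 ] [-2.13 -0.72  2.56  0.16  1.62 -1.18] [ 0.298  0.184 -0.937]
20.7 [0.15 0.09 0.67] 8 [-0.78 -0.54 -0.31] [-0.29 -0.59  1.65  0.37  1.74  0.83] [-1.49 -0.72  1.71  0.42  2.29 -0.23] [ 0.293  0.197 -0.935]
21.16 [ 0.09 -0.07  0.8 ] 8 [-0.9  -0.18  0.4 ] [-1.92 -0.43  1.22  0.65  2.66 -0.39] [-2.52 -0.07  0.91  0.14  2.66 -1.4 ] [ 0.328  0.151 -0.933]
21.44 [0.12 0.11 0.39] 8 [-0.39 -0.92  0.03] [-0.06 -0.64  2.4   0.33  1.01  0.82] [-1.26 -0.76  2.4   0.36  1.6  -0.26] [ 0.307  0.198 -0.931]
```

```bash
python3 w.py -53 -135 -110 -252 -216 224
```

```text
[ 0.0158 -0.1782  0.0337]
[ 0.1048 -0.1577 -0.3528]
```

```bash

python3 -m inch '[[0.016,-0.178,0.034,0,1],[0.016,-0.178,0.034,0,1],[0.016,-0.178,0.034,0,1],[0.016,-0.178,0.034,0,1],[0.016,-0.178,0.034,0,1],[0.016,-0.178,0.034,0,1]]' | head -1
python3 st.py
python3 -m inch '[[0.105,-0.158,-0.353,0,1],[0.105,-0.158,-0.353,0,1],[0.105,-0.158,-0.353,0,1]]' | head -1
python3 st.py
python3 -m inch '[[0.105,-0.158,-0.353,0,1],[0.105,-0.158,-0.353,0,1]]' | head -1
python3 st.py; python3 w.py -252 -216 224 -252 150 240
```

```text
time: 15.17
15.17 [-1.3742 -0.0956  0.7379  0.8841  2.6296 -1.8285] sum-pi 0.13026166054266586 [ 161.7 -149.3  879. ] z [ 0.3182  0.3422 -0.8841]
time: 15.42
15.42 [-1.5027 -0.0245  0.6835  0.8693  2.6568 -1.9584] sum-pi 0.17421764498112058 [ 140.6 -205.2  876.8] z [ 0.3345  0.3275 -0.8837]
time: 15.58
15.58 [-1.5869  0.0166  0.6675  0.8299  2.6567 -2.0779] sum-pi 0.19918875275318015 [ 120.7 -242.1  869.9] z [ 0.349   0.3097 -0.8845]
[ 0.0911 -0.1657 -0.353 ]
[ 0.2337  0.1569 -0.2538]
```

```bash

python3 -m inch '[[0.091,-0.166,-0.353,0,1],[0.091,-0.166,-0.353,0,1],[0.091,-0.166,-0.353,0,1],[0.091,-0.166,-0.353,0,1]]' | head -1
python3 st.py
python3 -m inch '[[0.091,-0.166,-0.353,0,1],[0.091,-0.166,-0.353,0,1]]' | head -1
python3 st.py; python3 w.py 100 0 0 0 100 0 0 0 100
```

```text
time: 15.92
15.92 [-1.7277  0.1055  0.6374  0.7324  2.6566 -2.3072] sum-pi 0.25789367443716227 [  72.3 -311.4  850.3] z [ 0.3615  0.2902 -0.8861]
time: 16.08
16.08 [-1.8058  0.1583  0.5978  0.6978  2.6566 -2.4119] sum-pi 0.2711586746544632 [  39.3 -344.1  842.5] z [ 0.3721  0.2678 -0.8887]
[-0.0879  0.0298  0.0372]
[0.0409 0.0872 0.0268]
[-0.0245  0.0388 -0.0889]
```

Tilt is now 27.3° at azimuth 35.7°, about 1.5° off the pots. Next I'll compute the pick poses.

```bash
cat > go.py <<'E'
# go.py: tool-frame shift (m) and spin to reach grasp-point targets: args  kind a b c ;  kind lane: y h back perp ; kind tcp: x y z
import sys,kin,numpy as np
from h import mw
from plant import get_obs
from scipy.spatial.transform import Rotation as R
M=(558.1,284.7,.574); t=np.radians(28)
o=get_obs();A=R.from_euler('xyz',o['tcp_rot']);q=np.array(o['joint_positions']);p=np.array(o['tool_pos']);Am=A.as_matrix()
def lane(y,h,back=0,perp=0):
    "grasp point at height h on pot axis, shifted downhill-perp by perp; TCP backed off along actual tool z"
    g=np.array([-.5-h*np.sin(t)-perp*np.cos(t),y,69.7+h*np.cos(t)-perp*np.sin(t)])
    return mw(M,g)[0]-Am[:,2]*(159+back)
if __name__=="__main__":
    a=sys.argv[1:]; v=list(map(float,a[1:]))
    T=lane(*v[:4]) if a[0]=="lane" else np.array(v[:3])
    my=np.array([-np.sin(M[2]),np.cos(M[2]),0])
    s=np.arctan2(-(Am[:,0]@my),Am[:,1]@my); s=(s+np.pi/2)%np.pi-np.pi/2
    d=Am.T@(T-p)/1000; print("now",p.round(1),"target",T.round(1),"shift",d.round(4),"|d|",np.linalg.norm(d).round(3),"spin",round(s,3),'or',round(s-np.sign(s)*np.pi,3))
    for sp in(0,s,s-np.sign(s)*np.pi):
        B=A*R.from_euler('z',sp);qq=q
        for f in(.2,.4,.6,.8,1): qq=kin.ik(qq,(p+f*(T-p))/1000,R.from_matrix(A.as_matrix())*R.from_euler('z',sp*f))
        print("spin",round(sp,2),"q",qq.round(2),"err mm",np.linalg.norm(kin.fk(qq)[0]*1000-T).round(1))
E
python3 go.py tcp 380 -120 650; python3 go.py lane -85 38 150 4;python3 go.py lane 85 38 150 4
```

```text
now [  39.3 -344.1  842.5] target [ 380. -120.  650.] shift [-0.16  0.22  0.36] |d| 0.451 spin -0.964 or 2.178
spin 0 q [-0.66 -0.05  1.38  0.46  1.66 -1.77] err mm 0.0
spin -0.96 q [-0.66 -0.05  1.38  0.46  1.66 -2.73] err mm 0.0
spin 2.18 q [-0.66 -0.05  1.38  0.46  1.66  0.41] err mm 0.0
now [  39.3 -344.1  842.5] target [470.9 118.7 376. ] shift [-0.08  0.35  0.7 ] |d| 0.786 spin -0.964 or 2.178
spin 0 q [ 0.01  0.21  1.84  0.41  0.73 -1.43] err mm 0.0
spin -0.96 q [ 0.01  0.21  1.84  0.41  0.73 -2.4 ] err mm 0.0
spin 2.18 q [0.01 0.21 1.84 0.41 0.73 0.75] err mm 0.0
now [  39.3 -344.1  842.5] target [378.6 261.4 376. ] shift [0.06 0.45 0.7 ] |d| 0.836 spin -0.964 or 2.178
spin 0 q [ 0.41  0.15  1.92  0.17  0.61 -0.9 ] err mm 0.0
spin -0.96 q [ 0.41  0.15  1.92  0.17  0.61 -1.86] err mm 0.0
spin 2.18 q [0.41 0.15 1.92 0.17 0.61 1.28] err mm 0.0
```

```bash

python3 -m inch '[[-0.16,0.22,0.36,-0.96,0.76],[-0.16,0.22,0.36,-0.96,0.76],[-0.16,0.22,0.36,-0.96,0.76],[-0.16,0.22,0.36,-0.96,0.76],[-0.16,0.22,0.36,-0.96,0.76],[-0.16,0.22,0.36,-0.96,0.76],[-0.16,0.22,0.36,-0.96,0.76],[-0.16,0.22,0.36,-0.96,0.76]]' | head -2
python3 st.py; python3 go.py lane -85 38 120 4
```

```text
time: 16.75
tool_pos: [291.3, -176.9, 698.6]
16.75 [-0.9714 -0.115   1.3068  0.5095  1.9152 -2.9424] sum-pi -0.03467779588005726 [ 291.3 -176.9  698.6] z [ 0.3737  0.2669 -0.8883]
now [ 291.3 -176.9  698.6] target [481.6 127.  349.2] shift [-0.13  0.14  0.46] |d| 0.501 spin 0.005 or -3.137
spin 0 q [ 0.03  0.26  1.86  0.43  0.66 -2.42] err mm 0.0
spin 0.0 q [ 0.03  0.26  1.86  0.43  0.66 -2.41] err mm 0.0
spin -3.14 q [ 0.62  0.3   2.1  -1.    0.28 -3.11] err mm 229.4
```

```bash
sed -i 's/d.round(4)/d.round(4).tolist()/' go.py
python3 -m inch '[[-0.13,0.14,0.46,0,0.76],[-0.13,0.14,0.46,0,0.76],[-0.13,0.14,0.46,0,0.76],[-0.13,0.14,0.46,0,0.76],[-0.13,0.14,0.46,0,0.76],[-0.13,0.14,0.46,0,0.76],[-0.13,0.14,0.46,0,0.76],[-0.13,0.14,0.46,0,0.76]]' | head -2
python3 st.py; python3 go.py lane -85 38 120 4
```

```text
time: 17.42
tool_pos: [419.3, 25.5, 467.9]
17.42 [-0.2427  0.0033  1.8118  0.419   1.0403 -2.5566] sum-pi -0.28622050429884105 [419.3  25.5 467.9] z [ 0.3759  0.2684 -0.8869]
now [419.3  25.5 467.9] target [481.  126.6 348.8] shift [-0.0398, 0.0479, 0.1559] |d| 0.168 spin 0.002 or -3.14
spin 0 q [ 0.03  0.26  1.86  0.43  0.66 -2.42] err mm 0.0
spin 0.0 q [ 0.03  0.26  1.86  0.43  0.66 -2.42] err mm 0.0
spin -3.14 q [ 0.62  0.29  2.1  -1.    0.28 -3.11] err mm 229.2
```

```bash

python3 -m inch '[[-0.04,0.048,0.156,0,0.76],[-0.04,0.048,0.156,0,0.76],[-0.04,0.048,0.156,0,0.76],[-0.04,0.048,0.156,0,0.76],[-0.04,0.048,0.156,0,0.76],[-0.04,0.048,0.156,0,0.76]]' | head -2
python3 go.py lane -85 38 0 4; python3 - <<'E'
from h import *
import go
T=capture("top");S=capture("scene")
im=[]
for c in(T,S):
    i=cv2.resize(cv2.cvtColor(c["color"],cv2.COLOR_RGB2BGR),None,fx=3,fy=3)
    g=go.p+159*go.Am[:,2]; tip=go.lane(-85,38,0,0)+159*go.Am[:,2]
    for P,col in((g,(0,255,0)),(g+19*go.Am[:,2],(0,255,255)),(tip,(0,0,255))): cv2.circle(i,tuple(int(v) for v in proj(c,P)[0]*3+1),4,col,2)
    u,v=(proj(c,tip)[0]*3).astype(int); im.append(i[v-250:v+250,u-200:u+200])
cv2.imwrite("pics/pre.png",np.hstack(im))
E
```

```text
time: 17.92
tool_pos: [481.4, 126.4, 348.3]
now [481.4 126.4 348.3] target [527.  158.3 242.6] shift [-0.001, -0.0011, 0.1194] |d| 0.119 spin 0.001 or -3.14
spin 0 q [ 0.09  0.51  1.84  0.58  0.45 -2.55] err mm 0.0
spin 0.0 q [ 0.09  0.51  1.84  0.58  0.45 -2.55] err mm 0.0
spin -3.14 q [ 0.59  0.52  1.97 -1.    0.28 -3.11] err mm 205.6
```

View pics/pre.png

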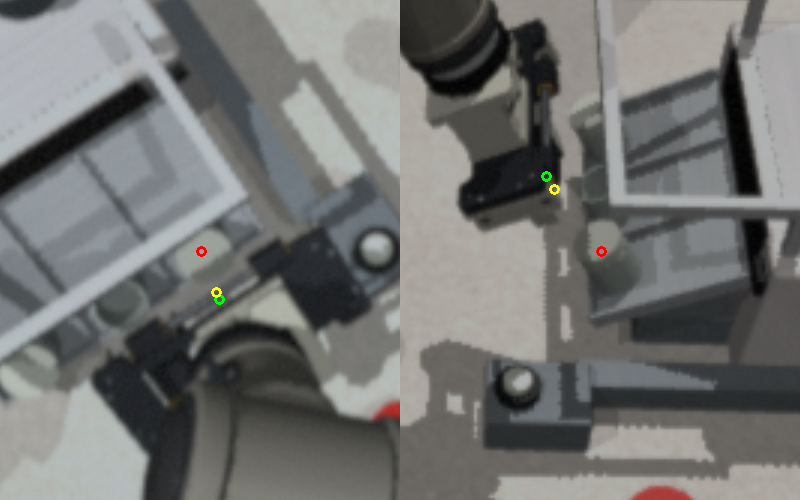

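The top crop shows the gripper square to the pot row and centred on the near pot (cap at ~(205,250)). In the scene crop the target marker lies on that pot, and the path under the bar looks clear, so I'll go in.

```bash

python3 -m inch '[[-0.001,-0.001,0.03,0,0.76],[-0.001,-0.001,0.06,0,0.76],[-0.001,-0.001,0.075,0,0.76],[-0.001,-0.001,0.075,0,0.76]]'
python3 -m inch '[[0,0,0.015,0,0.76],[0,0,0.03,0,0.76],[0,0,0.044,0,0.76],[0,0,0.044,0,0.76]]'; python3 go.py lane -85 38 0 4|head -1
```

```text
time: 18.35
tool_pos: [511.7, 143.5, 282.9]
tcp_rot: [3.115, 0.479, -2.574]
contact_force: [0.4, 0.5, -0.0]
grip_width: 69.8
finger_force: 0.0
time: 18.68
tool_pos: [528.4, 155.4, 245.2]
tcp_rot: [3.115, 0.481, -2.575]
contact_force: [0.2, -0.0, 0.2]
grip_width: 70.0
finger_force: 0.0
now [528.4 155.4 245.2] target [526.1 158.4 242.3] shift [0.0016, 0.0037, 0.0026] |d| 0.005 spin -0.006 or 3.135
```

```bash

python3 -m inch '[[0.001,0.003,0.003,0,0.76],[0.001,0.003,0.003,0,0],[0.001,0.003,0.003,0,0],[0.001,0.003,0.003,0,0],[0.001,0.003,0.003,0,0],[0.001,0.003,0.003,0,0]]'
```

```text
time: 19.18
tool_pos: [527.0, 158.5, 242.2]
tcp_rot: [3.115, 0.481, -2.575]
contact_force: [-4.0, -2.4, 7.4]
grip_width: 47.4
finger_force: 30.0
```

```bash

python3 -m inch '[[0,0,-0.01,0,0],[0,0,-0.03,0,0],[0,0,-0.06,0,0],[0,0,-0.1,0,0],[0,0,-0.14,0,0],[0,0,-0.16,0,0],[0,0,-0.16,0,0]]'
cat > tote.py <<'E'
from h import *
from scipy.optimize import least_squares
def fit(T,S):
    ts=[]
    for c in(T,S):
        m=trace(c,"tote")[0]["pixels"].astype(np.uint8)
        k=max(cv2.findContours(m,cv2.RETR_EXTERNAL,cv2.CHAIN_APPROX_NONE)[0],key=cv2.contourArea); ts.append(cv2.convexHull(k)[:,0].astype(float))
    C=np.array([(sx*90,sy*150,z) for sx in(-1,1) for sy in(-1,1) for z in(0,55)],float)
    def res(M):
        r=[]
        for c,h in zip((T,S),ts):
            hp=cv2.convexHull(proj(c,mw(M,C)).astype(np.float32)); r+= [cv2.pointPolygonTest(hp,(float(a),float(b)),True) for a,b in h]
        return r
    return min((least_squares(res,[530,-300,y],loss="soft_l1",diff_step=1e-3,x_scale=[50,50,.2]) for y in np.arange(-1.2,1.3,.4)),key=lambda s:s.cost)
E
python3 - <<'E'
from tote import *
T=capture("top");S=capture("scene")
s=fit(T,S);print("tote",s.x,s.cost,np.abs(s.fun).mean())
print("packed",*tri([ray(c,tip_of(c,"packed_pot")[0]["centre"]) for c in(T,S)]))
for c in(T,S):
    r=look_for(c,"packed_pot")[0]["rect"];print(r,tip_of(c,"packed_pot")[0]["centre"],atz(c,tip_of(c,"packed_pot")[0]["centre"],5))
    b=look_for(c,"ack_top")
    if b: print("btn",b[0]["rect"],b[0]["conf"],tip_of(c,"ack_top")[:1])
    i=cv2.resize(cv2.cvtColor(c["color"],cv2.COLOR_RGB2BGR),None,fx=2,fy=2)
    for z in(0,55):
        k=(proj(c,mw(s.x,[(-90,-150,z),(-90,150,z),(90,150,z),(90,-150,z)]))*2+.5).astype(int);cv2.polylines(i,[k],True,(0,0,255),1)
    u,v=(proj(c,mw(s.x,(0,0,30)))[0]*2).astype(int);x0=max(0,u-200);cv2.imwrite(f"pics/tt{'TS'[c is S]}.png",i[max(0,v-180):max(0,v-180)+400,x0:x0+400])
o=np.hstack([cv2.imread("pics/ttT.png"),cv2.resize(cv2.imread("pics/ttS.png"),(400,cv2.imread("pics/ttT.png").shape[0]))]);cv2.imwrite("pics/tt.png",o)
E
python3 st.py
```

```text
time: 19.77
tool_pos: [466.0, 114.6, 387.8]
tcp_rot: [3.119, 0.486, -2.574]
contact_force: [1.7, 0.1, 0.1]
grip_width: 47.5
finger_force: 29.9
tote [ 543.25 -315.43   -0.46] 8.572999781718709 0.5586275841479805
packed [ 514.43 -348.95   -7.16] [np.float64(1.4924132891037145), np.float64(1.4924132891038269)]
[141.2, 166.6, 238.3, 184.8] [379.6, 230.2] [ 515.18 -343.3     5.  ]
[153.9, 306.9, 25.3, 26.7] [157.0, 310.2] [ 517.97 -350.58    5.  ]
btn [273.8, 197.2, 10.6, 7.4] 0.39 [{'centre': [275.1, 193.6], 'conf': 0.66}]
20.52 [ 0.0025  0.1923  1.8457  0.4088  0.746  -2.3931] sum-pi -0.35753823229707393 [467.  115.4 383. ] z [ 0.3745  0.2708 -0.8868]
```

View pics/tt.png

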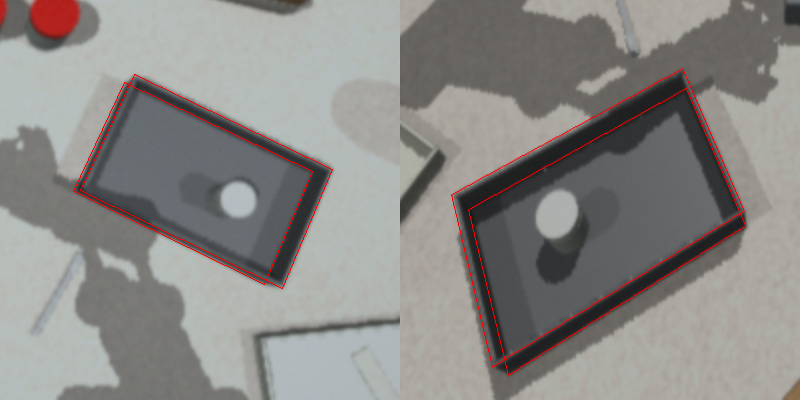

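The tote fit overlays well: pose (543,-315), yaw -0.46, with the packed pot at about (515,-347). I'll carry the pot over at safe height.

```bash
python3 go.py tcp 509 -285 330; python3 go.py tcp 509 -285 200|tail -3
```

```text
now [467.  115.4 383. ] target [ 509. -285.  330.] shift [0.1834, -0.3594, -0.0456] |d| 0.406 spin -0.007 or 3.134
spin 0 q [-0.74  0.49  1.54  0.52  1.07 -3.11] err mm 7.0
spin -0.01 q [-0.74  0.49  1.54  0.52  1.07 -3.11] err mm 8.0
spin 3.13 q [-0.75  0.49  1.56  0.55  1.06 -0.03] err mm 0.0
spin 0 q [-0.7   0.66  1.6   0.52  0.86 -3.11] err mm 28.2
spin -0.01 q [-0.7   0.66  1.6   0.51  0.86 -3.11] err mm 29.0
spin 3.13 q [-0.75  0.67  1.67  0.67  0.82 -0.23] err mm 0.0
```

```bash

python3 -m inch '[[0.183,-0.36,-0.046,1,0],[0.183,-0.36,-0.046,1,0],[0.183,-0.36,-0.046,1,0],[0.183,-0.36,-0.046,1,0],[0.183,-0.36,-0.046,1,0],[0.183,-0.36,-0.046,1,0],[0.183,-0.36,-0.046,1,0],[0.183,-0.36,-0.046,1,0]]' | head -2
python3 go.py tcp 509 -285 300|head -1
python3 -m inch '[[0,0,0,1,0],[0,0,0,1,0],[0,0,0,1,0],[0,0,0,1,0],[0,0,0,1,0],[0,0,0,1,0],[0,0,0,1,0],[0,0,0,1,0]]' | head -2
python3 go.py tcp 509 -285 280|head -1
```

```text
time: 21.18
tool_pos: [501.6, -215.6, 339.9]
now [ 501.6 -215.6  339.9] target [ 509. -285.  300.] shift [-0.0288, -0.0725, 0.0194] |d| 0.08 spin -1.014 or 2.128
time: 21.85
tool_pos: [501.8, -213.5, 340.1]
now [ 501.8 -213.5  340.1] target [ 509. -285.  280.] shift [-0.083, -0.0236, 0.0367] |d| 0.094 spin 1.128 or -2.013
```

```bash

python3 -m inch '[[-0.083,-0.0236,0.0367,1,0],[-0.083,-0.0236,0.0367,1,0],[-0.083,-0.0236,0.0367,1,0],[-0.083,-0.0236,0.0367,1,0],[-0.083,-0.0236,0.0367,1,0],[-0.083,-0.0236,0.0367,1.128,0],[-0.083,-0.0236,0.0367,1.128,0],[-0.083,-0.0236,0.0367,1.128,0]]' | head -2
python3 -m inch '[[0,0,0,0.13,0],[0,0,0,0.13,0]]' 
python3 st.py; python3 go.py tcp 509 -285 201|head -2
```

```text
time: 22.52
tool_pos: [509.5, -285.2, 279.9]
time: 22.68
tool_pos: [509.6, -285.1, 280.1]
tcp_rot: [-3.118, -0.48, 0.574]
contact_force: [-0.5, -0.1, -0.5]
grip_width: 47.8
finger_force: 29.9
22.68 [-0.7522  0.5509  1.6103  0.5834  0.9672 -0.0953] sum-pi -0.013254253025731355 [ 509.6 -285.1  280.1] z [ 0.3749  0.2703 -0.8868]
now [ 509.6 -285.1  280.1] target [ 509. -285.  201.] shift [-0.0369, 0.0012, 0.0699] |d| 0.079 spin -0.0 or 3.141
spin 0 q [-0.75  0.66  1.67  0.67  0.83 -0.23] err mm 0.0
```

```bash

python3 -m inch '[[-0.015,0,0.028,0,0],[-0.028,0.001,0.053,0,0],[-0.035,0.001,0.066,0,0],[-0.037,0.001,0.07,0,0],[-0.037,0.001,0.07,0,0]]' 
python3 -m inch '[[-0.001,0,0.002,0,0],[-0.002,0,0.004,0,0],[-0.003,0,0.006,0,0],[-0.003,0,0.006,0,0]]' 
```

```text
time: 23.1
tool_pos: [508.6, -284.7, 199.8]
tcp_rot: [-3.119, -0.48, 0.58]
contact_force: [0.8, -0.7, -0.3]
grip_width: 47.5
finger_force: 29.9
time: 23.43
tool_pos: [509.0, -284.8, 194.7]
tcp_rot: [-3.122, -0.48, 0.58]
contact_force: [0.4, -0.3, -0.9]
grip_width: 47.7
finger_force: 29.9
```

```bash

python3 -m inch '[[-0.0005,0,0.001,0,0],[-0.001,0,0.002,0,0],[-0.001,0,0.002,0,0]]' | grep -E "pos|force"
python3 -m inch '[[-0.0005,0,0.001,0,0],[-0.001,0,0.002,0,0],[-0.001,0,0.002,0,0]]' | grep -E "pos|force"
```

```text
tool_pos: [509.1, -284.8, 193.9]
contact_force: [-4.3, 1.8, 10.2]
finger_force: 30.0
tool_pos: [509.4, -284.6, 193.1]
contact_force: [-5.9, 2.3, 20.6]
finger_force: 30.0
```

```bash

python3 -m inch '[[0.0017,0,0.0011,0,0],[0.0034,0,0.0023,0,0],[0.0051,0,0.0034,0,0],[0.0051,0,0.0034,0,0]]' | grep -E "pos|force"
python3 -c "
from h import *
im=[]
for n in('top','scene'):
    c=capture(n);i=cv2.resize(cv2.cvtColor(c['color'],cv2.COLOR_RGB2BGR),None,fx=5,fy=5,interpolation=cv2.INTER_CUBIC);u,v=(proj(c,(575,-240,40))[0]*5).astype(int);u=max(u,200);im.append(i[v-200:v+200,u-200:u+200])
cv2.imwrite('pics/piv1.png',np.hstack(im))"
```

```text
tool_pos: [514.3, -281.7, 191.8]
contact_force: [-4.8, -0.8, 15.6]
finger_force: 30.0
```

View pics/piv1.png

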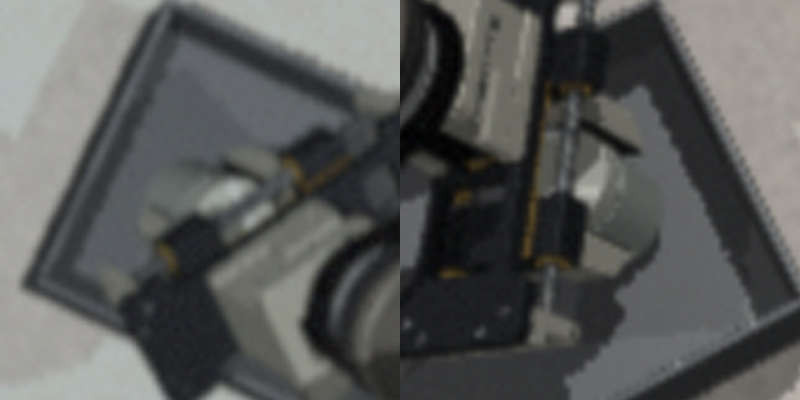

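```bash

python3 -m inch '[[0.002,0,0.0019,0,0],[0.004,0,0.0038,0,0],[0.006,0,0.0057,0,0],[0.006,0,0.0057,0,0]]' | grep -E "pos|force"
python3 -m inch '[[0.0017,0,0.0022,0,0],[0.0034,0,0.0044,0,0],[0.0034,0,0.0044,0,0]]' | grep -E "pos|force"
```

```text
tool_pos: [521.2, -277.4, 189.3]
contact_force: [-3.0, -1.0, 12.3]
finger_force: 30.0
tool_pos: [525.7, -274.4, 186.9]
contact_force: [-1.7, -0.2, 12.4]
finger_force: 30.0
```

```bash

python3 -m inch '[[0.001,0,0.001,0,0],[0.002,0,0.0018,0,0],[0.002,0,0.0018,0,0]]' | grep -E "pos|force"
python3 -m inch '[[0,0,0,0,0.56],[0,0,0,0,0.56],[0,0,0,0,0.6],[0,0,0,0,0.7],[0,0,0,0,0.76],[0,0,0,0,0.76]]' | grep -E "pos|force|width"
python3 -m inch '[[0,0,-0.02,0,0.76],[0,0,-0.04,0,0.76],[0,0,-0.07,0,0.76],[0,0,-0.1,0,0.76],[0,0,-0.13,0,0.76]]' | grep -E "pos|force"
python3 -c "
from h import *
im=[]
for n in('top','scene'):
    c=capture(n);i=cv2.resize(cv2.cvtColor(c['color'],cv2.COLOR_RGB2BGR),None,fx=4,fy=4,interpolation=cv2.INTER_CUBIC);u,v=(proj(c,(570,-250,40))[0]*4).astype(int);u=max(u,200);im.append(i[v-200:v+200,u-200:u+200]); print(n,[(d['centre'],round(d['conf'],2),atz(c,d['centre'],5)[:2]) for d in tip_of(c,'packed_pot')[:3]],[np.round(d['rect'],1) for d in look_for(c,'packed_pot')[:4]])
cv2.imwrite('pics/pl1.png',np.hstack(im))"
```

```text
tool_pos: [527.6, -273.1, 186.0]
contact_force: [-1.1, -0.7, 8.7]
finger_force: 30.0
tool_pos: [526.8, -272.4, 183.6]
contact_force: [-0.2, 0.6, -0.4]
grip_width: 68.4
finger_force: 0.0
tool_pos: [477.5, -307.7, 299.9]
contact_force: [0.6, -0.7, 0.6]
finger_force: 0.0
top [([379.9, 233.5], 0.51, array([ 505.72, -343.69])), ([370.0, 221.1], 0.3, array([ 541.42, -316.84]))] [array([380.6, 227.4,   6.6,   3.4])]
scene [([157.8, 312.3], 0.97, array([ 523.16, -353.04]))] [array([152.9, 308.6,  20.9,  18.3])]
```

View pics/pl1.png

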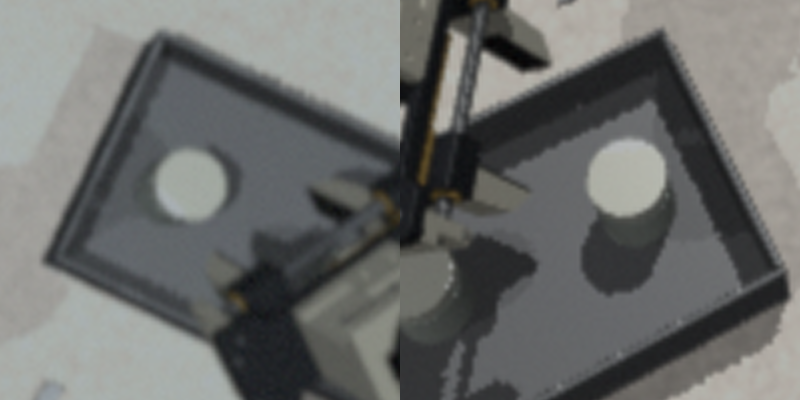

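Pot 1 stands upright in the tote (cap round in both views, at (190,185) and (625,178)) and is clear of everything. Now for the far-lane pot.

```bash
python3 go.py tcp 430 0 430|head -2; python3 go.py lane 85 38 120 4|head -2; python3 w.py -47 308 130 -50 0 -80
```

```text
now [ 478.  -307.1  297.9] target [430.   0. 430.] shift [0.1741, -0.2848, -0.0515] |d| 0.338 spin 0.004 or -3.138
spin 0 q [-0.3   0.06  1.86  0.47  0.97  0.47] err mm 0.0
now [ 478.  -307.1  297.9] target [389.4 268.2 348.8] shift [0.2365, -0.5286, 0.0784] |d| 0.584 spin 0.004 or -3.138
spin 0 q [0.41 0.21 1.93 0.2  0.54 1.25] err mm 0.0
[ 0.1744 -0.2849 -0.049 ]
[-0.0741 -0.0261  0.0523]
```

```bash

python3 -m inch '[[0.174,-0.285,-0.052,0,0.76],[0.174,-0.285,-0.052,0,0.76],[0.174,-0.285,-0.052,0,0.76],[0.174,-0.285,-0.052,0,0.76],[0.174,-0.285,-0.052,0,0.76],[0.174,-0.285,-0.052,0,0.76],[0.174,-0.285,-0.052,0,0.76],[0.174,-0.285,-0.052,0,0.76]]' | head -2
python3 go.py lane 85 38 120 4|head -2
```

```text
time: 27.08
tool_pos: [429.5, -2.4, 428.7]
now [429.5  -2.4 428.7] target [389.7 268.3 348.9] shift [0.0649, -0.2455, 0.1295] |d| 0.285 spin 0.004 or -3.138
spin 0 q [0.41 0.21 1.93 0.2  0.54 1.25] err mm 0.0
```

```bash

python3 -m inch '[[0.065,-0.245,0.13,0,0.76],[0.065,-0.245,0.13,0,0.76],[0.065,-0.245,0.13,0,0.76],[0.065,-0.245,0.13,0,0.76],[0.065,-0.245,0.13,0,0.76],[0.065,-0.245,0.13,0,0.76],[0.065,-0.245,0.13,0,0.76],[0.065,-0.245,0.13,0,0.76]]' | head -2
python3 go.py lane 85 38 0 4|head -2
python3 - <<'E'
from h import *
import go
im=[]
for n in("top","scene"):
    c=capture(n)
    i=cv2.resize(cv2.cvtColor(c["color"],cv2.COLOR_RGB2BGR),None,fx=3,fy=3)
    g=go.p+159*go.Am[:,2]; tip=go.lane(85,38,0,0)+159*go.Am[:,2]
    for P,col in((g,(0,255,0)),(tip,(0,0,255))): cv2.circle(i,tuple(int(v) for v in proj(c,P)[0]*3+1),4,col,2)
    u,v=(proj(c,tip)[0]*3).astype(int);u=max(u,200);v=max(v,220); im.append(i[v-220:v+220,u-200:u+200])
cv2.imwrite("pics/pre2.png",np.hstack(im))
E
```

```text
time: 27.75
tool_pos: [388.8, 270.7, 345.4]
now [388.8 270.7 345.4] target [435.1 300.9 242.8] shift [0.0023, 0.0032, 0.1166] |d| 0.117 spin 0.01 or -3.132
spin 0 q [0.44 0.47 1.91 0.31 0.31 1.15] err mm 0.0
```

View pics/pre2.png

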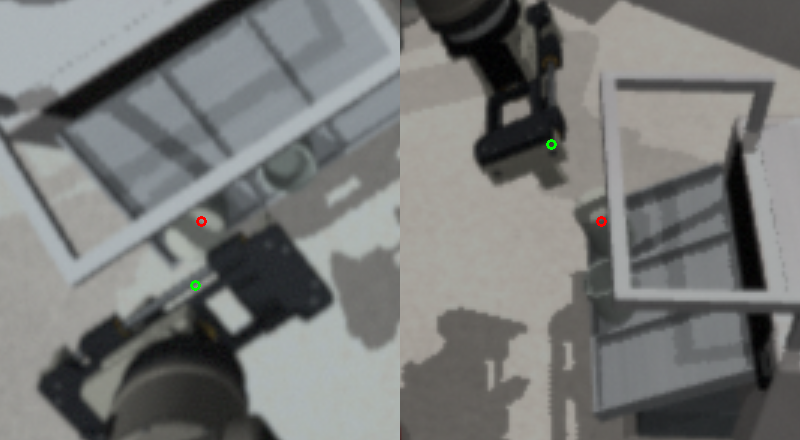

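The near lane is now empty and the open pot is undisturbed in the middle. The marker sits on the far pot at (200,221), so I'll descend.

```bash

python3 -m inch '[[0.002,0.003,0.03,0,0.76],[0.002,0.003,0.06,0,0.76],[0.002,0.003,0.075,0,0.76],[0.002,0.003,0.075,0,0.76]]' | grep force
python3 -m inch '[[0,0,0.015,0,0.76],[0,0,0.03,0,0.76],[0,0,0.041,0,0.76],[0,0,0.041,0,0.76]]'; python3 go.py lane 85 38 0 4
```

```text
contact_force: [0.0, -1.2, -0.1]
finger_force: 0.0
time: 28.52
tool_pos: [438.1, 295.2, 245.7]
tcp_rot: [-3.12, -0.478, 0.578]
contact_force: [-0.3, -0.3, 0.1]
grip_width: 69.6
finger_force: 0.1
now [438.1 295.2 245.7] target [434.2 301.3 242.5] shift [-0.0014, -0.0072, 0.0031] |d| 0.008 spin 0.003 or -3.138
spin 0 q [0.44 0.47 1.91 0.29 0.3  1.17] err mm 0.0
spin 0.0 q [0.44 0.47 1.91 0.29 0.3  1.17] err mm 0.0
spin -3.14 q [ 0.44  0.47  1.91  0.29  0.3  -1.97] err mm 0.0
```

```bash

python3 -m inch '[[-0.001,-0.006,0.003,0,0.76],[-0.001,-0.006,0.003,0,0.76],[-0.001,-0.006,0.003,0,0],[-0.001,-0.006,0.003,0,0],[-0.001,-0.006,0.003,0,0],[-0.001,-0.006,0.003,0,0],[-0.001,-0.006,0.003,0,0]]'; python3 go.py lane 85 38 0 4 |head -1
python3 -m inch '[[0,0,-0.01,0,0],[0,0,-0.03,0,0],[0,0,-0.06,0,0],[0,0,-0.1,0,0],[0,0,-0.14,0,0],[0,0,-0.16,0,0],[0,0,-0.16,0,0]]'
```

```text
time: 29.1
tool_pos: [434.9, 301.2, 244.1]
tcp_rot: [-3.12, -0.481, 0.579]
contact_force: [-0.9, 0.3, 2.7]
grip_width: 47.6
finger_force: 30.0
now [434.9 301.2 244.1] target [433.9 301.1 242.3] shift [-0.0017, -0.0004, 0.0012] |d| 0.002 spin 0.004 or -3.137
time: 29.68
tool_pos: [373.8, 257.1, 390.1]
tcp_rot: [-3.122, -0.488, 0.579]
contact_force: [-0.2, 1.3, -0.6]
grip_width: 47.7
finger_force: 30.0
```

```bash
python3 - <<'E'
from h import *
for n in("top","scene"):
    c=capture(n);g=c["color"].min(axis=2)
    m=np.zeros(g.shape,np.uint8);k=proj(c,mw((543,-315,-.46),[(-85,-145,60),(-85,145,60),(85,145,60),(85,-145,60)])).astype(np.int32);cv2.fillPoly(m,[k],1)
    b=((g>120)&(m>0)).astype(np.uint8);N,_,st,ce=cv2.connectedComponentsWithStats(b)
    for i in range(1,N):
        if st[i,4]>40: print(n,st[i],ce[i].round(1),atz(c,ce[i],65)[:2])
E
python3 go.py tcp 430 0 420|head -2
```

```text
top [338 197  18  19 264] [346.9 206. ] [ 579.77 -234.85]
top [383 221  18  18 264] [391.3 229.5] [ 515.46 -352.93]
scene [156 241  56  27  60] [184.3 253.7] [ 498.07 -213.89]
scene [194 269  20  20 311] [203.7 278.5] [ 579.93 -234.46]
scene [140 293  21  21 347] [150. 303.] [ 516.28 -351.58]
now [374.3 257.5 386.1] target [430.   0. 420.] shift [-0.0678, 0.2444, -0.0788] |d| 0.266 spin 0.004 or -3.137
spin 0 q [-0.3   0.07  1.88  0.48  0.94  0.45] err mm 0.0
```

Pot 1 is upright at (580,-235) and the packed pot is at (516,-352). Both agree between views at cap height. Target for pot 2 is (578,-305), so the TCP should be about (507,-355).

```bash

python3 -m inch '[[-0.068,0.244,-0.079,0,0],[-0.068,0.244,-0.079,0,0],[-0.068,0.244,-0.079,0,0],[-0.068,0.244,-0.079,0,0],[-0.068,0.244,-0.079,0,0],[-0.068,0.244,-0.079,0,0],[-0.068,0.244,-0.079,0,0]]' | head -2
python3 go.py tcp 507 -355 320|head -2
```

```text
time: 30.37
tool_pos: [431.5, -3.8, 418.5]
now [431.5  -3.8 418.5] target [ 507. -355.  320.] shift [-0.1585, 0.3364, 0.0215] |d| 0.372 spin 0.0 or -3.141
spin 0 q [-0.84  0.57  1.45  0.53  1.13 -0.08] err mm 0.0
```

```bash

python3 -m inch '[[-0.158,0.336,0.021,0,0],[-0.158,0.336,0.021,0,0],[-0.158,0.336,0.021,0,0],[-0.158,0.336,0.021,0,0],[-0.158,0.336,0.021,0,0],[-0.158,0.336,0.021,0,0],[-0.158,0.336,0.021,0,0],[-0.158,0.336,0.021,0,0]]' | head -2
python3 -m inch '[[-0.007,0.016,0.001,0,0],[-0.007,0.016,0.001,0,0],[-0.007,0.016,0.001,0,0]]' | head -2
python3 go.py tcp 507.3 -355.3 202|head -2
```

```text
time: 31.03
tool_pos: [499.3, -315.6, 328.3]
time: 31.28
tool_pos: [503.2, -330.6, 324.0]
now [ 503.2 -330.6  324. ] target [ 507.3 -355.3  202. ] shift [-0.0651, 0.0258, 0.1031] |d| 0.125 spin 0.0 or -3.141
spin 0 q [-0.84  0.72  1.54  0.61  0.93 -0.24] err mm 0.0
```

```bash

python3 -m inch '[[-0.009,0.026,-0.005,0,0],[-0.02,0.026,0.017,0,0],[-0.036,0.026,0.048,0,0],[-0.05,0.026,0.075,0,0],[-0.06,0.026,0.094,0,0],[-0.065,0.026,0.103,0,0],[-0.065,0.026,0.103,0,0]]' | grep -E "pos|force"
python3 go.py tcp 507.3 -355.3 196|head -1
```

```text
tool_pos: [507.8, -353.4, 202.7]
contact_force: [0.2, 0.3, -0.5]
finger_force: 30.0
now [ 507.8 -353.4  202.7] target [ 507.3 -355.3  196. ] shift [-0.0044, 0.0015, 0.0052] |d| 0.007 spin 0.003 or -3.139
```

```bash

python3 -m inch '[[-0.002,0.001,0.002,0,0],[-0.003,0.002,0.005,0,0],[-0.003,0.002,0.005,0,0]]' | grep -E "pos|force"
python3 -m inch '[[-0.0005,0,0.001,0,0],[-0.001,0,0.002,0,0],[-0.001,0,0.002,0,0]]' | grep -E "pos|force"
```

```text
tool_pos: [509.4, -357.1, 200.6]
contact_force: [-0.4, 0.7, -1.7]
finger_force: 30.0
tool_pos: [509.0, -356.9, 197.6]
contact_force: [0.1, 0.3, -0.8]
finger_force: 30.0
```

```bash

python3 -m inch '[[-0.0007,0,0.0013,0,0],[-0.0014,0,0.0026,0,0],[-0.0014,0,0.0026,0,0]]' | grep -E "pos|force"
python3 -m inch '[[-0.0005,0,0.001,0,0],[-0.0005,0,0.001,0,0]]' | grep -E "pos|force"
```

```text
tool_pos: [508.8, -356.8, 194.0]
contact_force: [0.0, 0.5, -0.8]
finger_force: 30.0
tool_pos: [508.9, -356.8, 192.9]
contact_force: [-0.7, -0.2, -1.0]
finger_force: 30.0
```

```bash

python3 -m inch '[[-0.0005,0,0.001,0,0],[-0.001,0,0.002,0,0],[-0.001,0,0.002,0,0]]' | grep -E "pos|force"
python3 -m inch '[[-0.0005,0,0.001,0,0],[-0.0005,0,0.001,0,0]]' | grep -E "pos|force"
```

```text
tool_pos: [508.9, -356.7, 190.7]
contact_force: [0.7, 0.1, -0.9]
finger_force: 30.0
tool_pos: [508.9, -356.7, 190.0]
contact_force: [-0.6, 0.3, 2.5]
finger_force: 30.0
```

```bash

python3 -m inch '[[-0.0005,0,0.001,0,0],[-0.0005,0,0.001,0,0]]' | grep -E "pos|force"
python3 -m inch '[[0.0016,0,0.0011,0,0],[0.0032,0,0.0023,0,0],[0.0047,0,0.0034,0,0],[0.0047,0,0.0034,0,0]]' | grep -E "pos|force"
python3 -m inch '[[0.0018,0,0.0018,0,0],[0.0036,0,0.0036,0,0],[0.0054,0,0.0054,0,0],[0.0054,0,0.0054,0,0]]' | grep -E "pos|force"
```

```text
tool_pos: [509.0, -356.7, 189.7]
contact_force: [-3.4, 0.9, 7.1]
finger_force: 30.0
tool_pos: [514.0, -354.4, 189.7]
contact_force: [-2.6, -2.3, 8.1]
finger_force: 30.0
tool_pos: [520.0, -350.6, 188.0]
contact_force: [-5.9, -3.2, 13.3]
finger_force: 30.0
```

```bash

python3 -m inch '[[0.0015,0,0.002,0,0],[0.003,0,0.004,0,0],[0.0044,0,0.0063,0,0],[0.0044,0,0.0063,0,0]]' | grep -E "pos|force"
python3 -m inch '[[0.0005,0,0.001,0,0],[0.0005,0,0.001,0,0]]' | grep -E "pos|force"
```

```text
tool_pos: [526.1, -346.7, 184.9]
contact_force: [-2.9, -0.2, 14.0]
finger_force: 30.0
tool_pos: [526.7, -346.3, 184.5]
contact_force: [-4.0, -2.0, 15.9]
finger_force: 30.0
```

```bash

python3 -m inch '[[0,0,0,0,0.54],[0,0,0,0,0.54],[0,0,0,0,0.58],[0,0,0,0,0.62],[0,0,0,0,0.65],[0,0,0,0,0.65]]' | grep -E "pos|force|width"
python3 -m inch '[[0,0,-0.02,0,0.65],[0,0,-0.04,0,0.65],[0,0,-0.07,0,0.65],[0,0,-0.1,0,0.65],[0,0,-0.13,0,0.65],[0,0,-0.13,0,0.65]]' | grep -E "pos|force"
cat > caps.py <<'E'
from h import *
for n in("top","scene"):
    c=capture(n);g=c["color"].min(axis=2)
    m=np.zeros(g.shape,np.uint8);k=proj(c,mw((543,-315,-.46),[(-85,-145,60),(-85,145,60),(85,145,60),(85,-145,60)])).astype(np.int32);cv2.fillPoly(m,[k],1)
    b=((g>120)&(m>0)).astype(np.uint8);N,_,st,ce=cv2.connectedComponentsWithStats(b)
    for i in range(1,N):
        if st[i,4]>40: print(n,st[i],ce[i].round(1),atz(c,ce[i],65)[:2])
E
python3 caps.py
python3 - <<'E'
from h import *
M=(558.1,284.7,.574)
for n in("top","scene"):
    c=capture(n)
    for t in("ack_top",):
        for d in tip_of(c,t)[:2]: print(n,t,d["centre"],d["conf"],[atz(c,d["centre"],z)[:2] for z in(60,70,80)])
        for d in look_for(c,t)[:2]: print(n,"rect",d["rect"],d["conf"])
    print("box centre px",proj(c,mw(M,[(-80,-215,55)])))
    i=cv2.resize(cv2.cvtColor(c["color"],cv2.COLOR_RGB2BGR),None,fx=8,fy=8,interpolation=cv2.INTER_CUBIC);u,v=(proj(c,mw(M,(-80,-215,60)))[0]*8).astype(int);cv2.imwrite(f"pics/b{n}.png",i[v-200:v+200,u-200:u+200]);print("crop origin",(u-200)/8,(v-200)/8)
cv2.imwrite("pics/btn.png",np.hstack([cv2.imread("pics/btop.png"),cv2.imread("pics/bscene.png")]))
E
python3 go.py tcp 450 -200 400
```

```text
tool_pos: [526.1, -344.9, 181.0]
contact_force: [0.3, 0.2, -0.2]
grip_width: 59.3
finger_force: 0.0
tool_pos: [476.8, -382.5, 302.1]
contact_force: [0.8, -0.1, 0.5]
finger_force: 0.0
top [361 193  18  18 249] [369.5 201.3] [ 592.54 -297.23]
top [339 197  17  18 246] [346.9 205.9] [ 579.97 -234.85]
top [383 225   7  13  43] [385.2 231.9] [ 509.11 -336.06]
scene [156 241  56  27  64] [182.9 254.4] [ 496.43 -217.51]
scene [194 269  20  20 307] [203.9 278.5] [ 580.28 -234.22]
scene [144 293  17  12 111] [153.7 297.5] [ 514.12 -337.44]
scene [181 293  20  21 339] [190.5 302.9] [ 592.96 -296.64]
top ack_top [240.4, 199.8] 0.39 [array([598.07,  56.65]), array([596.95,  56.39]), array([595.83,  56.13])]
top rect [243.3, 201.2, 11.3, 10.7] 0.67
top rect [365.4, 220.7, 105.2, 103.7] 0.5
box centre px [[238.99 196.57]]
crop origin 213.875 171.25
scene ack_top [273.9, 193.3] 0.43 [array([578.5 ,  70.65]), array([581.9 ,  65.01]), array([585.29,  59.37])]
scene rect [193.4, 306.7, 23.9, 24.6] 0.28
box centre px [[280.48 201.74]]
crop origin 255.5 175.75
now [ 477.6 -379.7  295.3] target [ 450. -200.  400.] shift [0.1149, -0.167, -0.0541] |d| 0.21 spin 0.004 or -3.138
spin 0 q [-0.71  0.25  1.72  0.52  1.11  0.06] err mm 0.0
spin 0.0 q [-0.71  0.25  1.72  0.52  1.11  0.06] err mm 0.0
spin -3.14 q [-0.71  0.25  1.72  0.52  1.11 -3.08] err mm 0.0
```

View pics/btn.png

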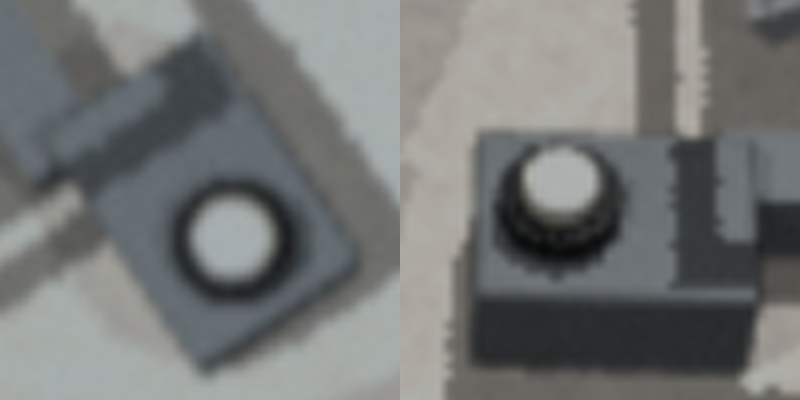

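Both placed pots show round caps that triangulate to cap height in both views, so they are upright. The button is at top pixel (242.4,200.4) and scene pixel about (275.2,197.6). I'll triangulate it.

```bash
python3 - <<'E'
from h import *
T=capture("top");S=capture("scene")
print(tri([ray(T,(242.4,200.4)),ray(S,(275.2,197.6))]),mw((558.1,284.7,.574),[(-80,-215,55),(-100,-215,75)]))
for z in(65,72,80): print(z,atz(T,(242.4,200.4),z),atz(S,(275.2,197.6),z))
E
python3 st.py
```

```text
(array([594.84,  51.06,  77.12]), [np.float64(0.42213099905461293), np.float64(0.42213099905474166)]) [[607.67  60.72  55.  ]
 [590.87  49.86  75.  ]]
65 [595.84  51.04  65.  ] [591.19  58.03  65.  ]
72 [595.07  50.9   72.  ] [593.48  54.17  72.  ]
80 [594.19  50.73  80.  ] [596.09  49.76  80.  ]
36.03 [-0.9053  0.5891  1.4849  0.5412  1.1125 -0.1739] sum-pi 0.04488245519036216 [ 477.6 -379.9  295.8] z [ 0.3739  0.2719 -0.8867]
```

```bash

python3 -m inch '[[0.115,-0.167,-0.054,0,0.65],[0.115,-0.167,-0.054,0,0.65],[0.115,-0.167,-0.054,0,0.4],[0.115,-0.167,-0.054,0,0],[0.115,-0.167,-0.054,0,0],[0.115,-0.167,-0.054,0,0]]' | head -2
python3 go.py tcp 535 7.6 290 | head -2
```

```text
time: 36.53
tool_pos: [449.2, -195.5, 404.5]
now [ 449.2 -195.5  404.5] target [535.    7.6 290. ] shift [0.1095, -0.1185, 0.1889] |d| 0.248 spin 0.009 or -3.132
spin 0 q [-0.22  0.42  1.81  0.6   0.66  0.32] err mm 0.0
```

```bash

python3 -m inch '[[0.11,-0.118,0.189,0,0],[0.11,-0.118,0.189,0,0],[0.11,-0.118,0.189,0,0],[0.11,-0.118,0.189,0,0],[0.11,-0.118,0.189,0,0],[0.11,-0.118,0.189,0,0],[0.11,-0.118,0.189,0,0],[0.11,-0.118,0.189,0,0]]' | grep -E "pos|width"
python3 go.py tcp 535 7.6 246 | head -2
```

```text
tool_pos: [536.9, 4.1, 284.6]
grip_width: 0.3
now [536.9   4.1 284.6] target [535.    7.6 246. ] shift [-0.0174, -0.0032, 0.0345] |d| 0.039 spin 0.007 or -3.135
spin 0 q [-0.22  0.49  1.85  0.69  0.58  0.22] err mm 0.0
```

```bash

python3 -m inch '[[-0.005,-0.003,0.01,0,0],[-0.013,-0.003,0.025,0,0],[-0.017,-0.003,0.034,0,0],[-0.017,-0.003,0.034,0,0]]' | grep -E "pos|contact"
python3 -m inch '[[-0.001,0,0.002,0,0],[-0.002,0,0.004,0,0],[-0.003,0,0.006,0,0],[-0.003,0,0.006,0,0]]' | grep -E "pos|contact"
python3 -c "
from h import *
im=[]
for n in('top','scene'):
    c=capture(n);i=cv2.resize(cv2.cvtColor(c['color'],cv2.COLOR_RGB2BGR),None,fx=4,fy=4,interpolation=cv2.INTER_CUBIC);u,v=(proj(c,(595,51,77))[0]*4).astype(int);im.append(i[v-200:v+200,u-200:u+200])
cv2.imwrite('pics/press.png',np.hstack(im))"
```

```text
tool_pos: [534.8, 4.5, 247.0]
contact_force: [-0.8, 0.3, -0.4]
tool_pos: [535.3, 5.7, 242.0]
contact_force: [-0.3, -1.0, -1.2]
```

View pics/press.png

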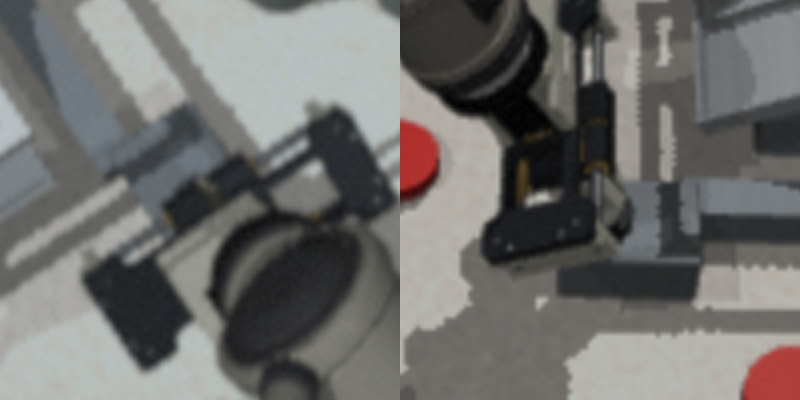

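The closed fingertips are over the button and hide it in both views. I'll press down in small steps, watching the force.

```bash

python3 -m inch '[[-0.001,0,0.0018,0,0],[-0.0014,0,0.0027,0,0],[-0.0014,0,0.0027,0,0]]' | grep -E "pos|contact"
python3 -m inch '[[-0.001,0,0.0018,0,0],[-0.0014,0,0.0027,0,0],[-0.0014,0,0.0027,0,0]]' | grep -E "pos|contact"
python3 -m inch '[[-0.0005,0,0.0009,0,0],[-0.001,0,0.0018,0,0],[-0.001,0,0.0018,0,0]]' | grep -E "pos|contact"
```

```text
tool_pos: [535.4, 6.1, 238.7]
contact_force: [0.3, -0.7, 1.8]
tool_pos: [535.4, 6.1, 235.7]
contact_force: [0.7, -0.7, 3.9]
tool_pos: [535.4, 6.1, 233.7]
contact_force: [0.6, 0.6, 5.0]
```

```bash

python3 -m inch '[[-0.0005,0,0.0009,0,0],[-0.0005,0,0.0009,0,0]]' | grep -E "pos|contact"
python3 -m inch '[[-0.0005,0,0.0009,0,0],[-0.0005,0,0.0009,0,0]]' | grep -E "pos|contact"
python3 -m inch '[[-0.0003,0,0.0005,0,0],[-0.0003,0,0.0005,0,0]]' | grep -E "pos|contact"
```

```text
tool_pos: [535.4, 6.1, 232.9]
contact_force: [0.6, -0.9, 6.5]
tool_pos: [535.4, 6.1, 232.5]
contact_force: [-2.5, -1.7, 11.8]
tool_pos: [535.4, 6.1, 232.3]
contact_force: [-4.1, -1.1, 15.8]
```

The button hit its hard stop (15.8 N, well past the 5 N spring force), so it is fully down. I'll retreat and check the result.

```bash

python3 -m inch '[[0.005,0,-0.009,0,0],[0.015,0,-0.027,0,0],[0.03,0,-0.055,0,0],[0.045,0,-0.085,0,0],[0.06,0,-0.115,0,0],[0.03,0,-0.15,0,0],[0,0,-0.18,0,0],[0,0,-0.18,0,0]]' | grep -E "time|pos|contact"
python3 caps.py
python3 -c "
from h import *
a=cv2.cvtColor(capture('scene')['color'],cv2.COLOR_RGB2BGR);cv2.imwrite('pics/end.png',cv2.resize(a,(800,600)))"
```

```text
time: 39.88
tool_pos: [464.4, -43.7, 391.8]
contact_force: [0.7, -0.2, 0.2]
top [361 192  18  19 270] [369.4 201.2] [ 592.88 -297.12]
top [340 197  16  18 218] [347.7 205.7] [ 580.64 -237.01]
top [384 221  17  17 239] [391.9 229. ] [ 516.95 -354.51]
scene [156 246  45  22  46] [178.3 256.5] [ 490.89 -228.41]
scene [195 277  18  12 145] [202.3 282.9] [ 584.09 -244.76]
scene [181 293  21  21 348] [190.5 303.1] [ 593.24 -296.93]
scene [140 298  21  16 261] [149.7 305.4] [ 519.71 -355.68]
```

View pics/end.png

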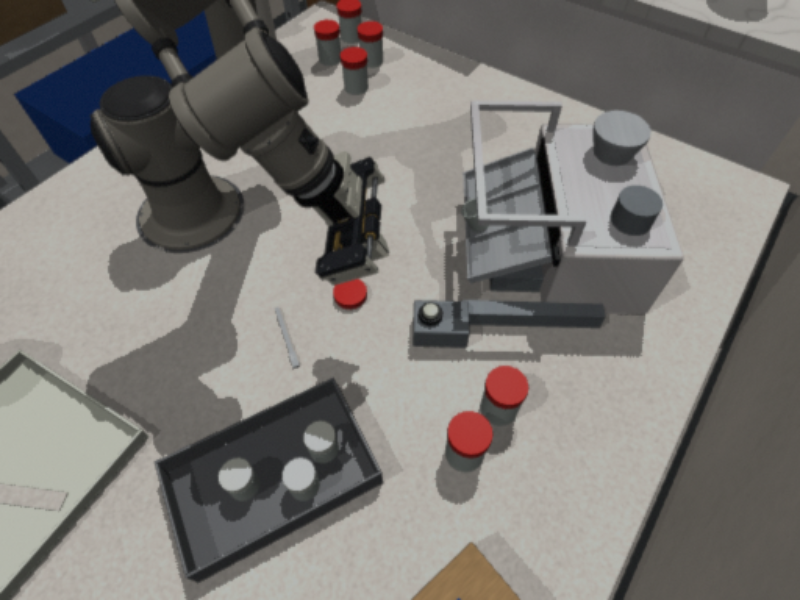

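The final scene view shows three upright pots in the tote at (237,478), (299,478) and (320,440). The open pot is still in the middle lane, the button is back up at (430,313), the bystanders have not moved, and the gripper hangs free.

```bash
python3 -c "
from plant import *
print(close_job())"
```

```text
the job is handed in; nothing more can be done
None
```

Both capped pots stand upright in the tote beside the packed pot, the open pot is still in the tray, and the button was then pressed to its stop; job handed in at about 40 s, with no verdict returned.

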